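# Unload the ejector fixture and load the marking die

## Task

Load every blank, flat and fully seated, into the cavity of its own outline in the die shuttle while the shuttle is still out towards you: press the outer end of a rocker lever to free each blank that is still sunk in the ejector fixture, and take along the square one if it lies on the bench. Once they are all in, slide the shuttle fully home against the stop. Leave all four of the fixture's levers set back with their outer ends up, ready for the next batch, and leave everything else on the bench alone.

Things in the scene. Friction and masses are not known exactly. Their poses are not given: they have to be found in the camera images.
- disc_c (a point): centre (half-way up) of the large round blank, 44 mm diameter, 20 mm tall, aluminium, 80 g, z up; may be absent. It starts flush in the close pocket (1.5 mm play all round, 20 mm deep) of its own ejector station, too flush to grip until its lever raises it 13 mm. Four stations stand in a row, 62 mm apart, in any order; their level tops (62 x 58 mm) are 53 mm above the table
- lever_disc (a joint): rocker lever of the disc station, rad: 0 = outer end up, ejector down (the start); 0.5 = outer end fully down, ejector and blank up 13 mm (in proportion between). It stays where it is left; about 5 N at an end moves it either way; hard stops at 0 and 0.5
- pivot_disc (a point): top of that station's rocker at its middle, over the pivot, 53 mm above the table; fixed level frame, x towards its pocket's centre, 88 mm away. Rocker: steel plate 56 (x) x 32 x 6 mm. Press down 20 mm out from here on the outer end (-x, rubber pad, robot's side) to eject, 20 mm in (+x) to set back; each spot travels from 5 mm above this height to 5 mm below
- slug_c (a point): centre (half-way up) of the small round blank, 32 mm diameter, 20 mm tall, aluminium, 80 g, z up; may be absent. It starts flush in the close pocket (1.5 mm play all round, 20 mm deep) of its own ejector station, too flush to grip until its lever raises it 13 mm. Four stations stand in a row, 62 mm apart, in any order; their level tops (62 x 58 mm) are 53 mm above the table
- lever_slug (a joint): rocker lever of the slug station, rad: 0 = outer end up, ejector down (the start); 0.5 = outer end fully down, ejector and blank up 13 mm (in proportion between). It stays where it is left; about 5 N at an end moves it either way; hard stops at 0 and 0.5
- pivot_slug (a point): top of that station's rocker at its middle, over the pivot, 53 mm above the table; fixed level frame, x towards its pocket's centre, 88 mm away. Rocker: steel plate 56 (x) x 32 x 6 mm. Press down 20 mm out from here on the outer end (-x, rubber pad, robot's side) to eject, 20 mm in (+x) to set back; each spot travels from 5 mm above this height to 5 mm below
- square_c (a point): centre (half-way up) of the square blank, 36 x 36 mm, 20 mm tall, aluminium, 80 g, z up; may be absent. It starts loose on the bench between fixture and marking unit, lying flat at any yaw; its empty ejector station has its lever still pressed. Four stations stand in a row, 62 mm apart, in any order; their level tops (62 x 58 mm) are 53 mm above the table
- lever_square (a joint): rocker lever of the square station, rad: 0 = outer end up, ejector down (starts at 0.3 to 0.5); 0.5 = outer end fully down, ejector and blank up 13 mm (in proportion between). It stays where it is left; about 5 N at an end moves it either way; hard stops at 0 and 0.5
- pivot_square (a point): top of that station's rocker at its middle, over the pivot, 53 mm above the table; fixed level frame, x towards its pocket's centre, 88 mm away. Rocker: steel plate 56 (x) x 32 x 6 mm. Press down 20 mm out from here on the outer end (-x, rubber pad, robot's side) to eject, 20 mm in (+x) to set back; each spot travels from 5 mm above this height to 5 mm below
- bar_c (a point): centre (half-way up) of the oblong blank, 46 mm along its x axis and 28 mm along its y axis, 20 mm tall, aluminium, 80 g, z up; may be absent. It starts flush in the close pocket (1.5 mm play all round, 20 mm deep) of its own ejector station, too flush to grip until its lever raises it 13 mm. Four stations stand in a row, 62 mm apart, in any order; their level tops (62 x 58 mm) are 53 mm above the table
- lever_bar (a joint): rocker lever of the bar station, rad: 0 = outer end up, ejector down (the start); 0.5 = outer end fully down, ejector and blank up 13 mm (in proportion between). It stays where it is left; about 5 N at an end moves it either way; hard stops at 0 and 0.5
- pivot_bar (a point): top of that station's rocker at its middle, over the pivot, 53 mm above the table; fixed level frame, x towards its pocket's centre, 88 mm away. Rocker: steel plate 56 (x) x 32 x 6 mm. Press down 20 mm out from here on the outer end (-x, rubber pad, robot's side) to eject, 20 mm in (+x) to set back; each spot travels from 5 mm above this height to 5 mm below
- nest_disc (a point): centre of the floor of the large round cavity (47 mm) in the die shuttle, 7 mm deep, with a small lead-in; a seated blank's centre is 10 mm above this point and the blank stands 13 mm proud of the plate. Axes: x along the slide towards home, z up; moves with the shuttle
- nest_slug (a point): centre of the floor of the small round cavity (35 mm) in the die shuttle, 7 mm deep, with a small lead-in; a seated blank's centre is 10 mm above this point and the blank stands 13 mm proud of the plate. Axes: x along the slide towards home, z up; moves with the shuttle
- nest_square (a point): centre of the floor of the square cavity (39 x 39 mm) in the die shuttle, 7 mm deep, with a small lead-in; a seated blank's centre is 10 mm above this point and the blank stands 13 mm proud of the plate. Axes: x along the slide towards home, z up; moves with the shuttle
- nest_bar (a point): centre of the floor of the oblong cavity (49 mm along its x, 31 mm along its y) in the die shuttle, 7 mm deep, with a small lead-in; a seated blank's centre is 10 mm above this point and the blank stands 13 mm proud of the plate. Axes: x along the slide towards home, z up; moves with the shuttle
- shuttle (a joint): slide of the die shuttle on the marking unit's bed, m: starts between 0 and 0.02 (out, towards the robot), 0.070 = fully home against the stop block; about 5 N moves it, it stays where it is left
- shuttle_post (a point): upright black round post (16 mm diameter, 50 mm tall) on the robot side of the shuttle; the point is 12 mm below its top, 65 mm above the table; x axis is the direction that pushes the shuttle home. The shuttle is a dark plate 165 x 165 mm, top 37 mm above the table, between two low rails; the white stop block beyond it is 85 mm tall
- wrench: bystander, leave alone: open wrench lying flat, 130 mm long; origin on its underside
- race: bystander, leave alone: steel bearing race (ring), 48 mm across, 14 mm tall; origin on its underside
- oiler: bystander, leave alone: white oil bottle, 70 mm tall, 44 mm across; origin on its underside
- carton: bystander, leave alone: cardboard box 60 x 90 x 45 mm; origin on its underside
- pot: bystander, leave alone: small steel cup, 64 mm across, 50 mm tall; origin on its underside
- driver: bystander, leave alone: screwdriver lying flat, 160 mm; origin on its underside
There are look-alikes about, which are no part of the job. Leave any green look-alike of the part that bears bar_c alone. Leave any purple look-alike of the part that bears disc_c alone.

How it is judged (in metres and radians):
On the way, in this order (a step that is already met when the one before it is completed fails the run):
1. a blank has been raised in its pocket by its lever (((value of joint lever_disc above 0.38 rad and x of disc_c in the frame of pivot_disc above 0.08 m and height (world z) of disc_c above 0.05 m) or (value of joint lever_slug above 0.38 rad and x of slug_c in the frame of pivot_slug above 0.08 m and height (world z) of slug_c above 0.05 m) or (value of joint lever_bar above 0.38 rad and x of bar_c in the frame of pivot_bar above 0.08 m and height (world z) of bar_c above 0.05 m))), for 0.2 s.
2. every blank is seated in its own cavity while the shuttle is still out (less than 40 mm along) (horizontal distance between disc_c and nest_disc below 0.0035 m and z of disc_c in the frame of nest_disc between 0.006 and 0.0125 m and angle between each of disc_c, slug_c, square_c, bar_c's own z axis and vertical below 0.08 rad and horizontal distance between slug_c and nest_slug below 0.0035 m and z of slug_c in the frame of nest_slug between 0.006 and 0.0125 m and horizontal distance between square_c and nest_square below 0.0035 m and z of square_c in the frame of nest_square between 0.006 and 0.0125 m and horizontal distance between bar_c and nest_bar below 0.0035 m and z of bar_c in the frame of nest_bar between 0.006 and 0.0125 m and value of joint shuttle below 0.04 m), for 0.2 s.
3. the shuttle is home (at least 66 mm) with every blank seated (horizontal distance between disc_c and nest_disc below 0.0035 m and z of disc_c in the frame of nest_disc between 0.006 and 0.0125 m and angle between each of disc_c, slug_c, square_c, bar_c's own z axis and vertical below 0.08 rad and horizontal distance between slug_c and nest_slug below 0.0035 m and z of slug_c in the frame of nest_slug between 0.006 and 0.0125 m and horizontal distance between square_c and nest_square below 0.0035 m and z of square_c in the frame of nest_square between 0.006 and 0.0125 m and horizontal distance between bar_c and nest_bar below 0.0035 m and z of bar_c in the frame of nest_bar between 0.006 and 0.0125 m and value of joint shuttle above 0.066 m), for 0.2 s.
At the end, for the whole second after the job is handed in: Every blank that is present lies in the cavity of its own outline, within 3.5 mm of its centre, on the floor (within 2.5 mm) and level; the shuttle is at 66 mm or more of its 70 mm; all four levers read below 0.1 rad (all of step 3 and value of joint each of lever_disc, lever_slug, lever_square, lever_bar below 0.1 rad); the robot touches nothing.
It fails at once if a bystander was displaced by more than 40 mm (distance of any of wrench, race, oiler, carton, pot, driver from where it was at the start of the episode above 0.04 m).
Of disc, slug, square, bar only 2 to 4 are there at a start; the rules pass over those that are not, and their reading is None.
At some moment in a run one of square may be knocked a few centimetres aside while the robot is not near it.
Once in a run the grip may slacken for a moment while it holds something.
It also fails if it takes over 210 s, if anything falls off the work surface, if the arm or the gripper's body presses on something with over 40 N, if the wrist force passes 120 N, or if a joint passes its speed limit or range.

## Robot

A 6-joint arm with a two-finger parallel gripper is mounted at the origin on the work surface. World frame = base frame: x ahead of the robot, y to its left, z up, the work surface at z = 0. Lengths are in m, angles in degrees, forces in N, time in s.
With the tool pointing down it reaches from about 0.35 to 0.875 m from the base axis. Payload 4.2 kg.
Tool frame: the origin (TCP) lies between the finger pads; the fingertips stand 8 mm ahead of it and the grasp point (between the pads) lies 11 mm behind it; x points along the fingers, y is the direction in which the jaws open and shut, and the axes are right-handed (so a half turn about x gives the same grasp; the last joint's range is limited). The gripper opens to 87 mm and grips with 3 to 60 N. Pads are 19 mm wide; open, the fingers measure 117 mm over their backs; the gripper's body (75 mm by 190 mm) begins 51 mm behind the grasp point.
Start: joints at [-62.189, 22.042, 0.453, 0, -68.411, -14.817], TCP at [0.141, -0.609, 0.231] pointing down, gripper open.
Joint ranges: [-179.83, 179.83], [-69.29, 118.12], [-61.27, 80.66], [-181.25, 117.63], [-171.15, -9.14], [-177.46, 177.46]. Speed limits (degrees/s): [159.86, 159.86, 180, 180, 180, 180].

## Interface

Orientations are given as a 3x3 rotation matrix whose columns are the frame's x, y, z axes.
In Python, from station import r gives the robot as it stands. The module is installed in compiled form; this text tells all that it offers.
- The arm moves only by the tool move_arm, never from a script. Its argument "increments" is one flat list of numbers, 7 for each row, row after row: the turn, a rotation vector about the tool's x, y, z in degrees, then the shift along the tool's x, y, z in m, then the finger opening in m, from 0 to 0.087. A call has 1 to 12 rows; each row is the pose to reach, as a shift and turn from the pose commanded when the call began, along the tool's axes at that moment; what a row does not reach only later rows make up. A row lasts 1/12 s, in which the tool goes at most 41.7 mm and 7.16 degrees, less where a joint would pass 70% of its speed; a pose out of reach is approached as far as the arm can. A call with a gripper value outside its range is refused whole. The fingers move at their own pace and stop on an object; the grip force is fixed at half the most. Time passes only in rows, so rows that repeat a pose let the fingers close. It gives the time, the measured TCP pose, the force and the opening at its end, in the units of the state.
- r.sense(): the state, without advancing time (a new reading comes with each control period).
- r.capture(name): name is "scene" or "top" or "wrist"; returns the picture (420x560x3 uint8, red, green, blue); there is no depth.
- r.calibration(name): a dict with "fx", "fy", "cx", "cy" (pixels), "D" ([k1, k2, p1, p2, k3] as OpenCV has them; the pictures are not rectified), "rvec" (rotation vector, rad) and "tvec" (3), from world to camera coordinates, as OpenCV has them; the wrist camera has in their place "tool_from_camera" (4x4, takes a point from camera to tool coordinates, whose origin is the TCP and whose axes are the tool frame's). Camera axes: x right, y down, z forward; pixel columns grow to the right and rows downward; lengths in m; the calibration is good to about 2 mm. A picture is of the moment at which its call begins: read the wrist's pose just before it. calibration takes no time and is no camera call.
- r.finish_job(): hands the job in, once; it reports no verdict.
The state is a dict: "time_s": time; "joints": joint angles; "joint_velocities": joint speeds; "effort": joint torques, N m; "tcp_pos": TCP position; "ee_rot": TCP orientation; "wrist_force": force on the tool from outside, world axes, zero at the start; "moment": the same for the moment, N m; "gripper_width": opening from 0.0 (shut) to 1.0 (fully open).
Only numpy, scipy, OpenCV 4.12 (cv2) and the standard library are available. Lean on these libraries where they do the work, as an engineer would, in place of code of your own. Each camera call takes 0.05 s, during which the arm holds its last target.

## Working session

There is one attempt and no reset: what is moved stays moved. The work goes in short steps, Python scripts to look and compute and a tool call to move; the robot and the scene stay as the last step left them, time stands still between calls to the robot, and variables do not carry over. Pictures are saved under pics/ and viewed, and the job is handed in when it is done.

Besides the shell and the picture viewer there is one more tool, called after "Emit:" by a JSON object that holds its "op" and its "data". move_arm: Moves the arm, as the interface text tells. Its arguments: {"type":"object","properties":{"increments":{"type":"array","items":{"type":"number"}}},"required":["increments"]}

```bash
mkdir -p pics; cat > h.py <<'E'
import numpy as np, cv2
from station import r
def save(n,img,crop=None,k=1):
    if crop: x0,y0,x1,y1=crop; img=img[y0:y1,x0:x1]
    if k!=1: img=cv2.resize(img,None,fx=k,fy=k,interpolation=cv2.INTER_CUBIC)
    cv2.imwrite('pics/'+n,img[:,:,::-1])
def K(c): return np.array([[c['fx'],0,c['cx']],[0,c['fy'],c['cy']],[0,0,1.]])
def cam(name,st=None):
    c=r.calibration(name)
    if name=='wrist':
        st=st or r.sense(); T=np.eye(4);T[:3,:3]=st['ee_rot'];T[:3,3]=st['tcp_pos']
        M=np.linalg.inv(T@np.array(c['tool_from_camera'])); return K(c),np.array(c['D'],float),M[:3,:3],M[:3,3]
    return K(c),np.array(c['D'],float),cv2.Rodrigues(np.array(c['rvec'],float))[0],np.array(c['tvec'],float)
def world(C,px,z):
    k,D,R,t=C
    u=cv2.undistortPoints(np.array(px,float).reshape(-1,1,2),k,D).reshape(-1,2)
    out=[]
    o=-R.T@t
    for a in u:
        d=R.T@np.array([a[0],a[1],1]); s=(z-o[2])/d[2]; out.append(o+s*d)
    return np.array(out)
def proj(C,P):
    k,D,R,t=C
    return cv2.projectPoints(np.array(P,float).reshape(-1,1,3),cv2.Rodrigues(R)[0],t,k,D)[0].reshape(-1,2)
E
python3 - <<'E'
from h import *
s=r.sense();print(s)
for n in('scene','top','wrist'):
    i=r.capture(n);cv2.imwrite('pics/raw_%s.png'%n,i[:,:,::-1]);save('a_%s.png'%n,i,k=1.42)
    c=cam(n);print(n,-c[2].T@c[3],c[2].tolist(),c[0].tolist())
print(r.calibration('wrist'))
E
```

```text
{'time_s': 0.0, 'joints': array([-6.21872528e+01,  2.20876563e+01,  3.79914324e-01, -3.02391124e-02,
       -6.84105567e+01, -1.48179893e+01]), 'joint_velocities': array([-0.03480606, -0.06388859, -0.06685132,  0.06739307,  0.06010794,
        0.03327767]), 'effort': array([-3.51504495e-04, -3.90666533e+01,  1.87402081e+01,  4.22002494e+00,
        1.09165767e-02, -1.80335037e-04]), 'tcp_pos': array([ 0.14044598, -0.6084116 ,  0.22948998]), 'ee_rot': array([[-5.29279090e-04, -2.24671625e-01,  9.74434390e-01],
       [ 2.05511180e-03,  9.74432225e-01,  2.24672241e-01],
       [-9.99997748e-01,  2.12148593e-03, -5.40212954e-05]]), 'wrist_force': array([0.48695378, 0.23696977, 0.45397862]), 'moment': array([-0.02161897, -0.04273959,  0.01570393]), 'gripper_width': 0.9977382247197969}
scene [ 1.50025163 -0.07618678  0.79820846] [[0.06149758964011742, 0.9981066506326586, -0.001077233174394232], [0.6016690385765366, -0.03793247939575628, -0.7978442799351743], [-0.796374544097714, 0.04841736227580773, -0.6028626249349112]] [[447.3627587083351, 0.0, 271.1653733783608], [0.0, 447.362758708335
[... 588 characters left out ...]
0.05703782902957018, -0.9692193019215409]] [[308.01283773255074, 0.0, 278.54824428822343], [0.0, 308.01283773255074, 207.80131318920346], [0.0, 0.0, 1.0]]
{'fx': 308.01283773255074, 'fy': 308.01283773255074, 'cx': 278.54824428822343, 'cy': 207.80131318920346, 'D': array([-0.06399555,  0.        ,  0.        ,  0.        ,  0.        ]), 'tool_from_camera': array([[-2.24352479e-04, -2.46289046e-01,  9.69196397e-01,
        -1.54260775e-01],
       [ 9.99999971e-01, -1.41481737e-04,  1.95530102e-04,
         4.53207966e-04],
       [ 8.89666675e-05,  9.69196412e-01,  2.46289071e-01,
        -6.61170460e-02],
       [ 0.00000000e+00,  0.00000000e+00,  0.00000000e+00,
         1.00000000e+00]])}
```

View pics/a_scene.png

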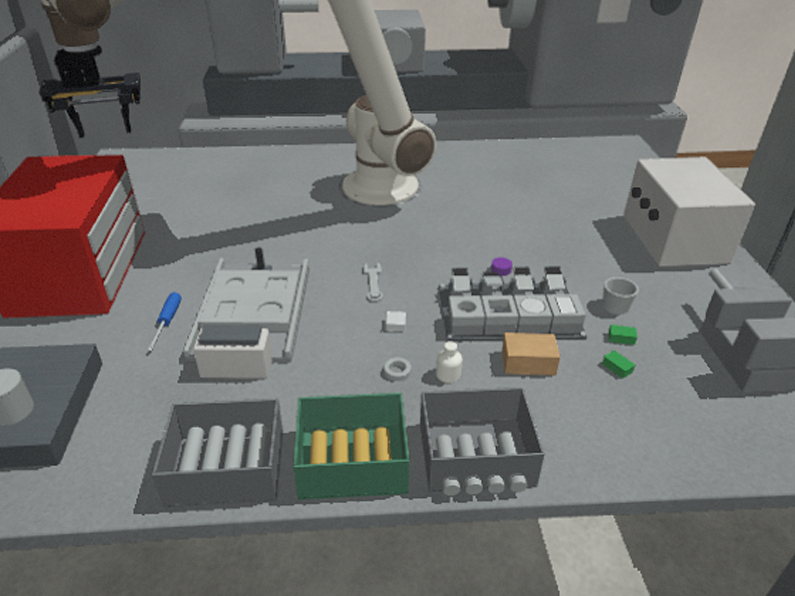

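View pics/a_top.png

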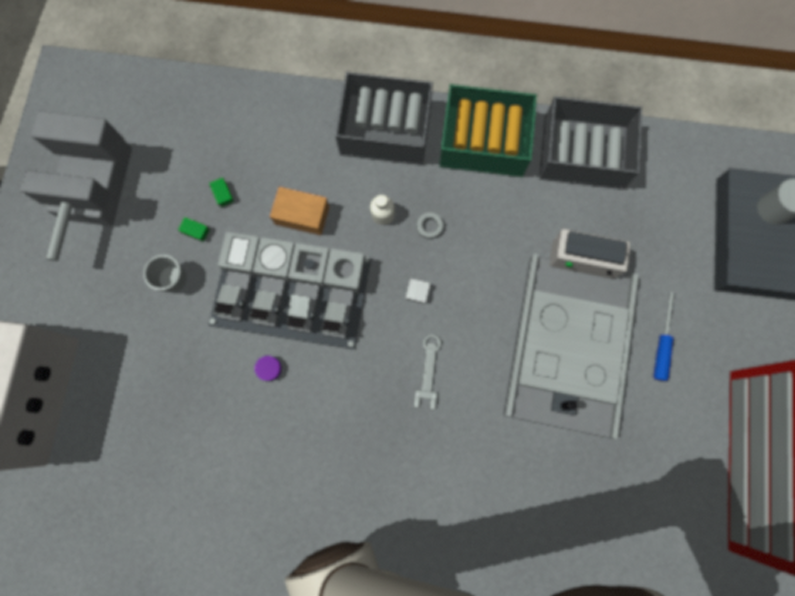

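View pics/a_wrist.png

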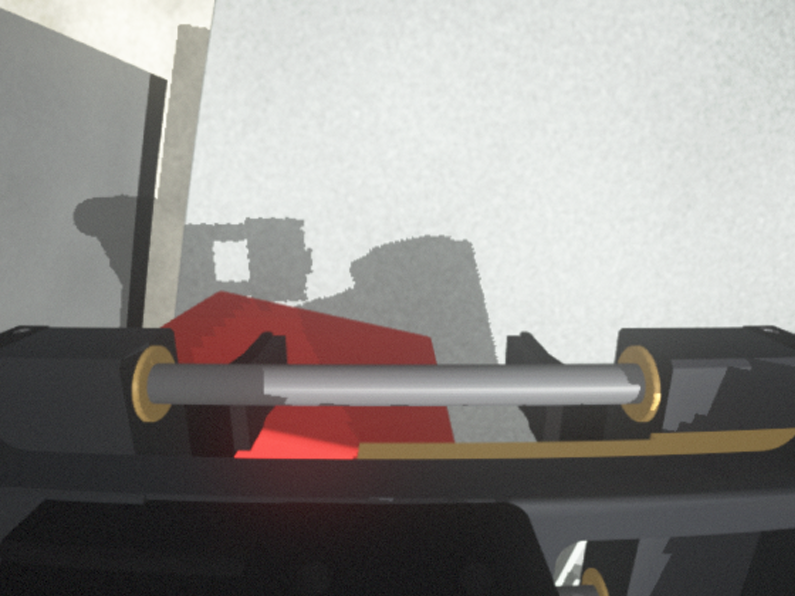

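The top view shows the fixture at about (290,280) of the enlarged picture, the shuttle at (570,350), and a loose square at (418,290). The purple disc (268,368) and the two green blocks are decoys. I'll enlarge the fixture and shuttle next.

```bash
python3 - <<'E'
from h import *
i=cv2.imread('pics/raw_top.png')[:,:,::-1]
save('b_fix.png',i,(140,155,270,250),6)
save('b_shu.png',i,(345,155,475,315),5 if 0 else 3.7)
E
```

```text
(no output)
```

View pics/b_fix.png

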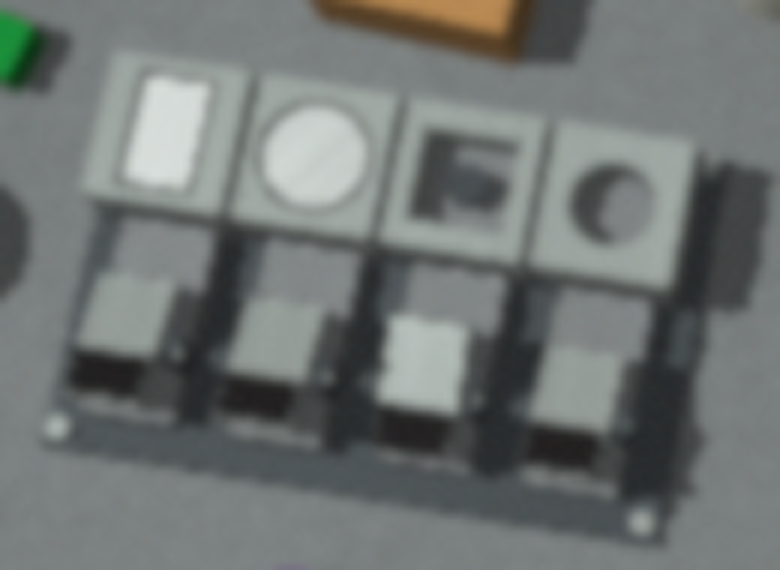

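View pics/b_shu.png

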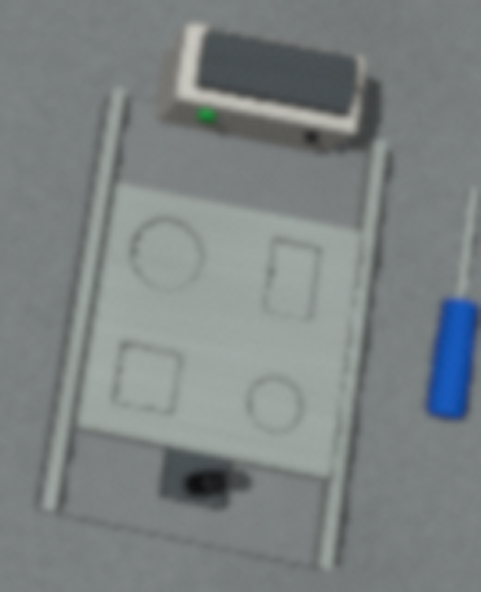

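Stations from left to right in the fixture crop: bar (165,130), disc (313,155), square (465,190, empty with its lever pressed), slug (612,205, empty, so the slug is absent). The shuttle has the disc cavity at (167,255), bar at (293,280), square at (147,378), slug at (275,403), and the post at (205,482).

```bash
python3 - <<'E'
from h import *
C=cam('top')
def m(x0,y0,k,pts): return [((x+.5)/k-.5+x0,(y+.5)/k-.5+y0) for x,y in pts]
f=m(140,155,6,[(115,50),(695,135),(665,290),(85,190),(165,130),(313,155),(465,190),(612,205)])
w=world(C,f,.053);print('fix',w.round(4).tolist())
f2=m(140,155,6,[(132,310),(280,340),(425,360),(578,383)])
print('rockers z.055',world(C,f2,.055).round(4).tolist())
s=m(345,155,3.7,[(122,184),(360,232),(332,477),(79,429),(167,255),(293,280),(147,378),(275,403)])
print('sh',world(C,s,.037).round(4).tolist())
print('post',world(C,m(345,155,3.7,[(203,483)]),.077).round(4).tolist())
print('sq',world(C,[(418/1.42,289/1.42)],.02))
E
```

```text
fix [[0.6213, 0.3444, 0.053], [0.616, 0.1014, 0.053], [0.5496, 0.104, 0.053], [0.5607, 0.345, 0.053], [0.59, 0.3175, 0.053], [0.5873, 0.2554, 0.053], [0.5807, 0.1912, 0.053], [0.5821, 0.1307, 0.053]]
rockers z.055 [[0.5133, 0.3157, 0.055], [0.5087, 0.2543, 0.055], [0.5081, 0.1951, 0.055], [0.5067, 0.1327, 0.055]]
sh [[0.5901, -0.2067, 0.037], [0.5778, -0.3665, 0.037], [0.4144, -0.3566, 0.037], [0.4242, -0.1925, 0.037], [0.5457, -0.2403, 0.037], [0.5396, -0.3241, 0.037], [0.4627, -0.2335, 0.037], [0.4572, -0.3173, 0.037]]
post [[0.3972, -0.2639, 0.077]]
sq [[ 0.56975986 -0.00186033  0.02      ]]
```

```bash
cat >> h.py <<'E'
import json,os
def Rt(yaw):
    y=np.deg2rad(yaw);c,s=np.cos(y),np.sin(y)
    return np.array([[0,-s,c],[0,c,s],[-1,0,0]])
def cmd():
    return json.load(open('cmd.json')) if os.path.exists('cmd.json') else [0.141,-0.609,0.231,12.99]
def plan(wps,n=None):
    """wps: list of (x,y,z,yaw,grip). prints increments from current cmd; stores the last as cmd"""
    c=np.array(cmd());R=Rt(c[3])
    for w in wps:
        d=R.T@(np.array(w[:3])-c[:3]); d=d.round(4); t=round(-((w[3]-c[3]+180)%360-180),1)
        print('[%g,0,0, %g,%g,%g, %g]'%(t,*d,w[4]))
        p=c[:3]+R@d; last=[*p,c[3]-t]
    json.dump(last,open('cmd.json','w')); print('cmd',np.round(last,4))
def st():
    s=r.sense(); c=cmd(); R=s['ee_rot']; print('t',round(s['time_s'],2),'tcp',np.round(s['tcp_pos'],4),'err',np.round(s['tcp_pos']-c[:3],4),'yaw',round(float(np.degrees(np.arctan2(-R[0,1],R[1,1]))),2),'tilt',np.round(R[:2,0],4),'F',np.round(s['wrist_force'],1),'g',round(s['gripper_width']*.087,4)); return s
E
python3 -c "
from h import *
plan([(.3,-.5,.30,4,.087),(.566,-.285,.28,-4.5,.087)])"
```

```text
[9,0,0, -0.069,0.0705,0.1794, 0.087]
[17.5,0,0, -0.049,0.2202,0.487, 0.087]
cmd [ 0.566 -0.285  0.28  -4.51 ]
```

Emit:
{"op": "move_arm", "data": {"increments": [9,0,0,-0.069,0.0705,0.1794,0.087,9,0,0,-0.069,0.0705,0.1794,0.087,9,0,0,-0.069,0.0705,0.1794,0.087,9,0,0,-0.069,0.0705,0.1794,0.087,17.5,0,0,-0.049,0.2202,0.487,0.087,17.5,0,0,-0.049,0.2202,0.487,0.087,17.5,0,0,-0.049,0.2202,0.487,0.087,17.5,0,0,-0.049,0.2202,0.487,0.087,17.5,0,0,-0.049,0.2202,0.487,0.087,17.5,0,0,-0.049,0.2202,0.487,0.087,17.5,0,0,-0.049,0.2202,0.487,0.087,17.5,0,0,-0.049,0.2202,0.487,0.087]}}

```text
time_s: 1.15
tcp_pos: [0.5282, -0.3138, 0.2803]
ee_rot: [[-0.0, 0.078, 0.997], [0.0, 0.997, -0.078], [-1.0, 0.0, -0.0]]
wrist_force: [0.4, -0.8, 0.6]
gripper_width: 1.0
```

Emit:
{"op": "move_arm", "data": {"increments": [0,0,0,0,0,0,0.087,0,0,0,0,0,0,0.087,0,0,0,0,0,0,0.087,0,0,0,0,0,0,0.087]}}

```text
time_s: 1.48
tcp_pos: [0.5263, -0.3161, 0.2804]
ee_rot: [[-0.0, 0.08, 0.997], [0.0, 0.997, -0.08], [-1.0, 0.0, -0.0]]
wrist_force: [0.2, -0.9, -1.2]
gripper_width: 0.997
```

```bash
python3 -c "
from h import *
st();st();i=r.capture('wrist');st();cv2.imwrite('pics/w1.png',i[:,:,::-1]);save('w1b.png',i,k=1.42)"
```

```text
t 1.48 tcp [ 0.5263 -0.3161  0.2804] err [-0.0398 -0.0312  0.0004] yaw -4.57 tilt [-0.0005  0.0001] F [ 0.2 -0.9 -1.2] g 0.0868
t 1.48 tcp [ 0.5263 -0.3161  0.2804] err [-0.0398 -0.0312  0.0004] yaw -4.57 tilt [-0.0005  0.0001] F [ 0.2 -0.9 -1.2] g 0.0868
t 1.53 tcp [ 0.5261 -0.3164  0.2805] err [-0.0399 -0.0314  0.0005] yaw -4.6 tilt [-0.0001 -0.    ] F [-0.2 -0.5  0.2] g 0.0872
```

View pics/w1b.png

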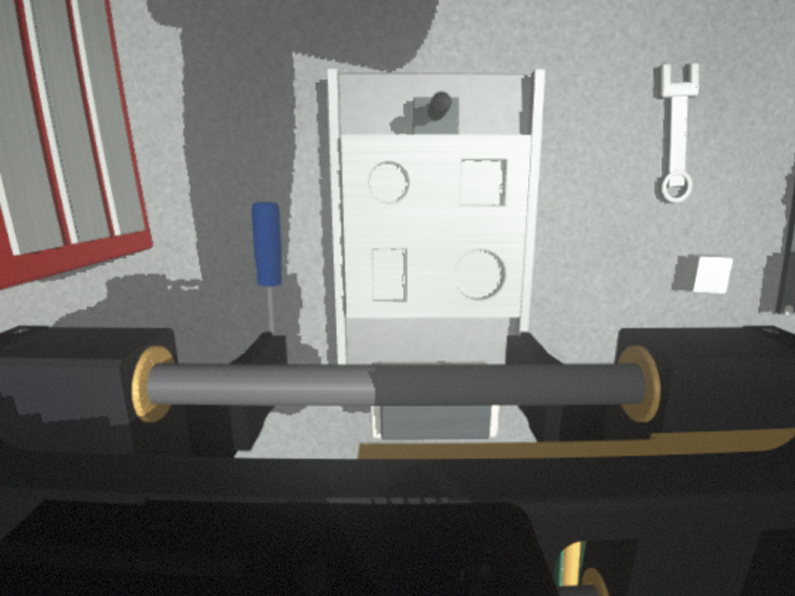

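The wrist view shows the whole shuttle: small round cavity (389,182), square (483,183), oblong (390,274), large round (478,274), post (440,105), and the square blank at (713,275). The wrench is at (678,130). I'll take precise pixels from an enlarged crop.

```bash
python3 -c "
from h import *
s=st();json.dump([*s['tcp_pos'],-4.51],open('cmd.json','w'))
np.savez('w1.npz',p=s['tcp_pos'],R=s['ee_rot'])
i=cv2.imread('pics/w1.png')[:,:,::-1]
save('w1c.png',i,(232,88,372,228),5.5);save('w1d.png',i,(470,165,530,215),10)
for n in (1,):
  g=cv2.cvtColor(i.copy(),cv2.COLOR_RGB2GRAY)
"
```

```text
t 1.53 tcp [ 0.5261 -0.3164  0.2805] err [-0.0399 -0.0314  0.0005] yaw -4.6 tilt [-0.0001 -0.    ] F [-0.2 -0.5  0.2] g 0.0872
```

View pics/w1c.png

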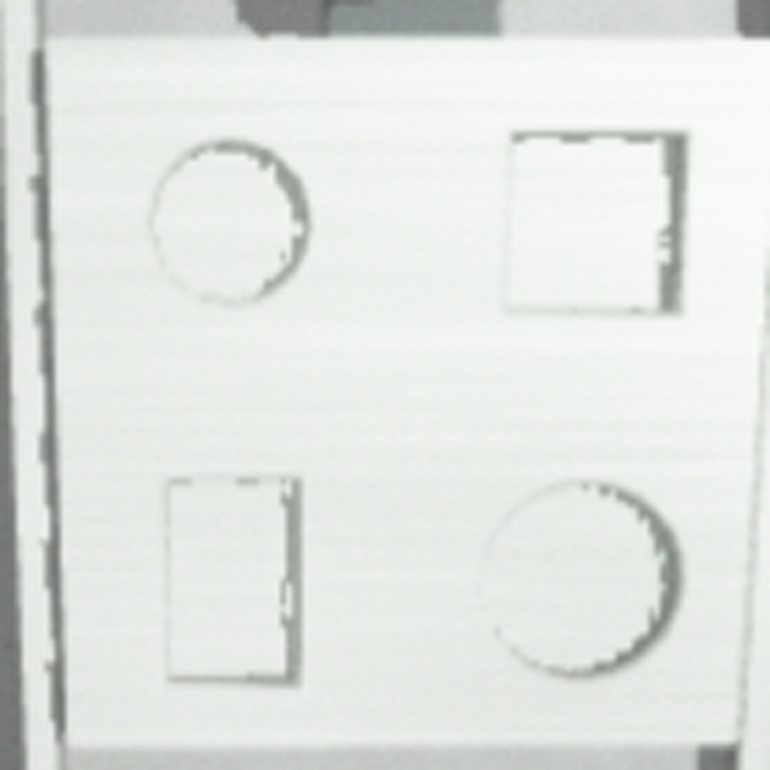

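View pics/w1d.png

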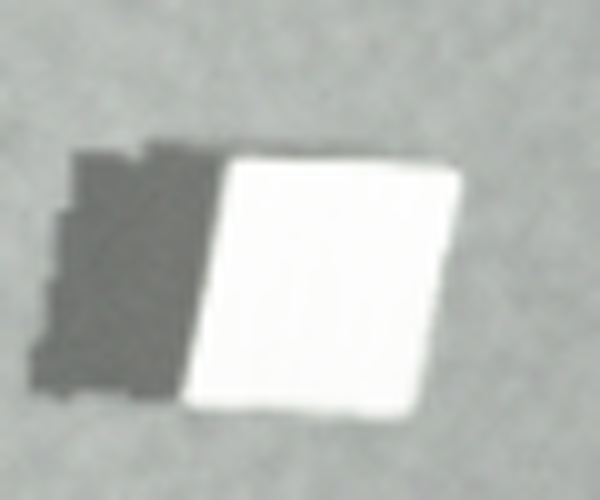

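```bash
python3 -c "
from h import *
z=np.load('w1.npz');C=cam('wrist',dict(ee_rot=z['R'],tcp_pos=z['p']))
def m(x0,y0,k,pts): return [((x+.5)/k-.5+x0,(y+.5)/k-.5+y0) for x,y in pts]
A=lambda p:m(232,88,5.5,p)
def quad(n,p,z):
  w=world(C,p,z);print(n,'c',w.mean(0).round(4),'sides',[round(float(np.linalg.norm(w[i]-w[(i+1)%4])),4) for i in range(4)],'ang',[round(float(np.degrees(np.arctan2(*(w[(i+1)%4]-w[i])[[1,0]]))),2) for i in range(4)])
quad('plate?',A([(46,38),(769,38),(740,745),(66,745)]),.037)
quad('sq',A([(512,132),(688,131),(682,314),(506,312)]),.037)
quad('bar',A([(166,479),(302,478),(301,686),(167,683)]),.037)
quad('slug',A([(150,221),(230,139),(311,223),(231,306)]),.037)
quad('disc',A([(482,578),(582,480),(684,578),(582,680)]),.037)
B=m(470,165,10,[(228,157),(463,170),(416,415),(183,405)])
quad('sqblank',B,.02)
T=cam('top')
"
```

```text
plate? c [ 0.5024 -0.2789  0.037 ] sides [0.1622, 0.1658, 0.1661, 0.165] ang [85.64, -3.18, -94.64, 175.48]
sq c [ 0.4639 -0.2328  0.037 ] sides [0.04, 0.041, 0.041, 0.0402] ang [86.17, -3.47, -94.94, 175.24]
bar c [ 0.5411 -0.3227  0.037 ] sides [0.0321, 0.0508, 0.0326, 0.0498] ang [85.81, -4.52, -95.93, 174.93]
slug c [ 0.4573 -0.3165  0.037 ] sides [0.0257, 0.0261, 0.0262, 0.0266] ang [130.01, 40.21, -49.05, -140.7]
disc c [ 0.5469 -0.2392  0.037 ] sides [0.033, 0.0349, 0.0345, 0.0357] ang [131.23, 42.85, -47.39, -139.66]
sqblank c [0.5694 0.     0.02  ] sides [0.0362, 0.0358, 0.0365, 0.0359] ang [83.0, -5.46, -96.89, 174.2]
```

```bash
python3 -c "
from h import *
print(np.round(r.sense()['joints'],1))
plan([(.478,-.240,.28,85.5,.087),(.478,-.240,.28,175.4,.087)])"
```

```text
[-15.9  19.3   3.5   0.  -74.2 -78.7]
[-90,0,0, 0.0005,0.0724,-0.054, 0.087]
[-179.9,0,0, 0.0005,0.0724,-0.054, 0.087]
cmd [  0.478  -0.24    0.28  175.39 ]
```

Emit:
{"op": "move_arm", "data": {"increments": [-84,0,0,0.0005,0.0724,-0.054,0.087,-84,0,0,0.0005,0.0724,-0.054,0.087,-84,0,0,0.0005,0.0724,-0.054,0.087,-84,0,0,0.0005,0.0724,-0.054,0.087,-84,0,0,0.0005,0.0724,-0.054,0.087,-84,0,0,0.0005,0.0724,-0.054,0.087,-84,0,0,0.0005,0.0724,-0.054,0.087,-84,0,0,0.0005,0.0724,-0.054,0.087,-84,0,0,0.0005,0.0724,-0.054,0.087,-84,0,0,0.0005,0.0724,-0.054,0.087,-84,0,0,0.0005,0.0724,-0.054,0.087,-84,0,0,0.0005,0.0724,-0.054,0.087]}}

```text
time_s: 2.53
tcp_pos: [0.4779, -0.2402, 0.2803]
ee_rot: [[0.001, -0.984, 0.179], [-0.0, 0.179, 0.984], [-1.0, -0.001, -0.0]]
wrist_force: [0.1, -0.2, 1.0]
gripper_width: 1.001
```

Emit:
{"op": "move_arm", "data": {"increments": [-84,0,0,0,0,0,0.087,-84,0,0,0,0,0,0.087,-84,0,0,0,0,0,0.087,-84,0,0,0,0,0,0.087,-84,0,0,0,0,0,0.087,-84,0,0,0,0,0,0.087,-84,0,0,0,0,0,0.087,-84,0,0,0,0,0,0.087,-84,0,0,0,0,0,0.087,-84,0,0,0,0,0,0.087,-84,0,0,0,0,0,0.087,-84,0,0,0,0,0,0.087]}}

```text
time_s: 3.53
tcp_pos: [0.4779, -0.2402, 0.2803]
ee_rot: [[0.001, -0.281, -0.96], [-0.0, -0.96, 0.281], [-1.0, -0.0, -0.001]]
wrist_force: [0.2, -0.6, 1.3]
gripper_width: 1.0
```

Emit:
{"op": "move_arm", "data": {"increments": [-12,0,0,0,0,0,0.087,-12,0,0,0,0,0,0.087,-12,0,0,0,0,0,0.087,-12,0,0,0,0,0,0.087,-12,0,0,0,0,0,0.087]}}

```text
time_s: 3.95
tcp_pos: [0.4784, -0.2397, 0.2801]
ee_rot: [[0.0, -0.082, -0.997], [-0.0, -0.997, 0.082], [-1.0, 0.0, -0.0]]
wrist_force: [-0.6, 0.1, -0.6]
gripper_width: 0.996
```

```bash
python3 -c "
from h import *
s=st();i=r.capture('wrist');cv2.imwrite('pics/w2.png',i[:,:,::-1]);save('w2b.png',i,k=1.42)
np.savez('w2.npz',p=s['tcp_pos'],R=s['ee_rot'])
C=cam('wrist',s)
p=proj(C,[(.5024,-.2779,.037)])[0];print(p)
x0,y0=int(p[0])-70,max(0,int(p[1])-70);print(x0,y0);save('w2c.png',i,(x0,y0,x0+140,y0+140),5.5)"
```

```text
t 3.95 tcp [ 0.4784 -0.2397  0.2801] err [0.0005 0.0003 0.0001] yaw 175.32 tilt [ 0.0004 -0.0001] F [-0.6  0.1 -0.6] g 0.0866
[307.2243204  162.25162775]
237 92
```

View pics/w2c.png

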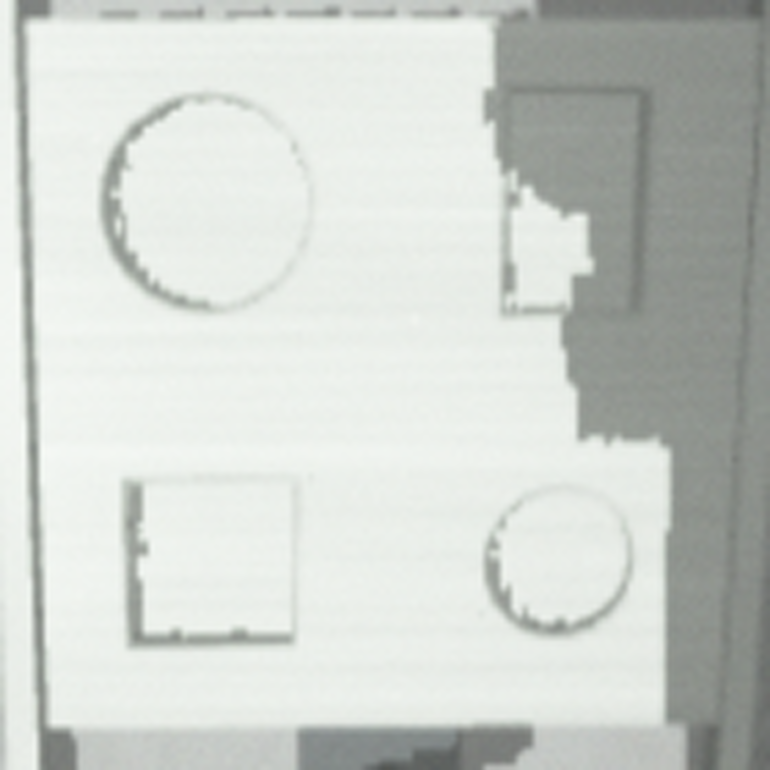

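View pics/w2b.png

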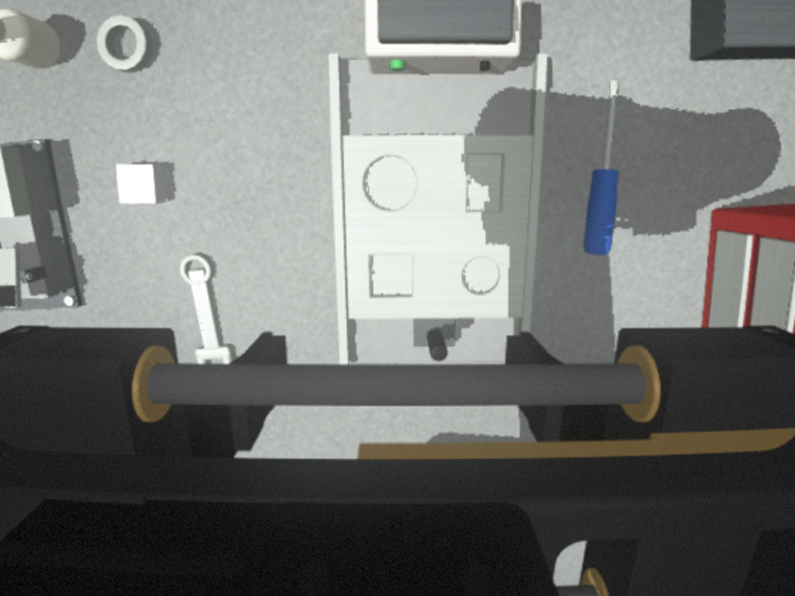

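The flipped view shows the same cavities: disc (207,202), bar (575,202), square (212,562), slug (558,560).

```bash
cat >> h.py <<'E'
def m(x0,y0,k,pts): return [((x+.5)/k-.5+x0,(y+.5)/k-.5+y0) for x,y in pts]
def quad(C,n,p,z):
  w=world(C,p,z);print(n,'c',w.mean(0).round(4),'sides',[round(float(np.linalg.norm(w[i]-w[(i+1)%4])),4) for i in range(4)],'ang',[round(float(np.degrees(np.arctan2(*(w[(i+1)%4]-w[i])[[1,0]]))),2) for i in range(4)])
  return w.mean(0)
def camf(f):
  z=np.load(f);return cam('wrist',dict(ee_rot=z['R'],tcp_pos=z['p']))
E
python3 -c "
from h import *
C=camf('w2.npz')
A=lambda p:m(237,92,5.5,p)
quad(C,'sq',A([(125,480),(298,478),(296,643),(129,646)]),.037)
quad(C,'bar',A([(505,90),(649,90),(639,314),(504,314)]),.037)
quad(C,'slug',A([(485,560),(560,486),(632,558),(558,634)]),.037)
quad(C,'disc',A([(102,202),(208,93),(313,202),(212,311)]),.037)
B=[(x/1.42,y/1.42) for x,y in [(116,165),(155,164),(156,203),(118,203)]]
quad(C,'blank',B,.02)
"
```

```text
sq c [ 0.4644 -0.2333  0.037 ] sides [0.0409, 0.0403, 0.0405, 0.0406] ang [-94.03, 175.17, 86.38, -4.18]
bar c [ 0.5413 -0.323   0.037 ] sides [0.0327, 0.0501, 0.0315, 0.05] ang [-94.2, 175.66, 85.6, -2.97]
slug c [ 0.4583 -0.3162  0.037 ] sides [0.0249, 0.0252, 0.0253, 0.026] ang [-48.52, -138.43, 133.26, 40.54]
disc c [ 0.548  -0.2396  0.037 ] sides [0.0341, 0.0338, 0.0337, 0.0351] ang [-50.04, -139.79, 132.12, 40.8]
blank c [ 0.5687 -0.0008  0.02  ] sides [0.0384, 0.036, 0.038, 0.0353] ang [-94.72, 170.14, 84.34, -9.27]
```

```bash
python3 -c "
from h import *
plan([(.485,.225,.26,178.7,0.0)])"
```

```text
[-3.3,0,0, 0.02,-0.464,0.0304, 0]
cmd [  0.4849   0.225    0.26   178.69  ]
```

Emit:
{"op": "move_arm", "data": {"increments": [-3.3,0,0,0.02,-0.464,0.0304,0,-3.3,0,0,0.02,-0.464,0.0304,0,-3.3,0,0,0.02,-0.464,0.0304,0,-3.3,0,0,0.02,-0.464,0.0304,0,-3.3,0,0,0.02,-0.464,0.0304,0,-3.3,0,0,0.02,-0.464,0.0304,0,-3.3,0,0,0.02,-0.464,0.0304,0,-3.3,0,0,0.02,-0.464,0.0304,0,-3.3,0,0,0.02,-0.464,0.0304,0,-3.3,0,0,0.02,-0.464,0.0304,0,-3.3,0,0,0.02,-0.464,0.0304,0,-3.3,0,0,0.02,-0.464,0.0304,0]}}

```text
time_s: 5.0
tcp_pos: [0.4851, 0.2309, 0.2593]
ee_rot: [[0.001, -0.017, -1.0], [0.001, -1.0, 0.017], [-1.0, -0.001, -0.001]]
wrist_force: [0.1, -0.5, 0.1]
gripper_width: 0.173
```

```bash
python3 -c "
from h import *
st()"
```

```text
t 5.0 tcp [0.4851 0.2309 0.2593] err [ 0.0002  0.0059 -0.0008] yaw 179.0 tilt [0.0006 0.0009] F [ 0.1 -0.5  0.1] g 0.0151
```

Emit:
{"op": "move_arm", "data": {"increments": [0,0,0,0,0,0,0,0,0,0,0,0,0,0,0,0,0,0,0,0,0]}}

```text
time_s: 5.25
tcp_pos: [0.4849, 0.2247, 0.26]
ee_rot: [[-0.0, -0.022, -1.0], [-0.0, -1.0, 0.022], [-1.0, 0.0, 0.0]]
wrist_force: [-0.2, 0.7, -0.5]
gripper_width: 0.016
```

```bash
python3 -c "
from h import *
s=st();i=r.capture('wrist');cv2.imwrite('pics/w3.png',i[:,:,::-1]);save('w3b.png',i,k=1.42)
np.savez('w3.npz',p=s['tcp_pos'],R=s['ee_rot'])"
```

```text
t 5.25 tcp [0.4849 0.2247 0.26  ] err [-0.     -0.0003 -0.    ] yaw 178.71 tilt [-0.0002 -0.0003] F [-0.2  0.7 -0.5] g 0.0014
```

View pics/w3b.png

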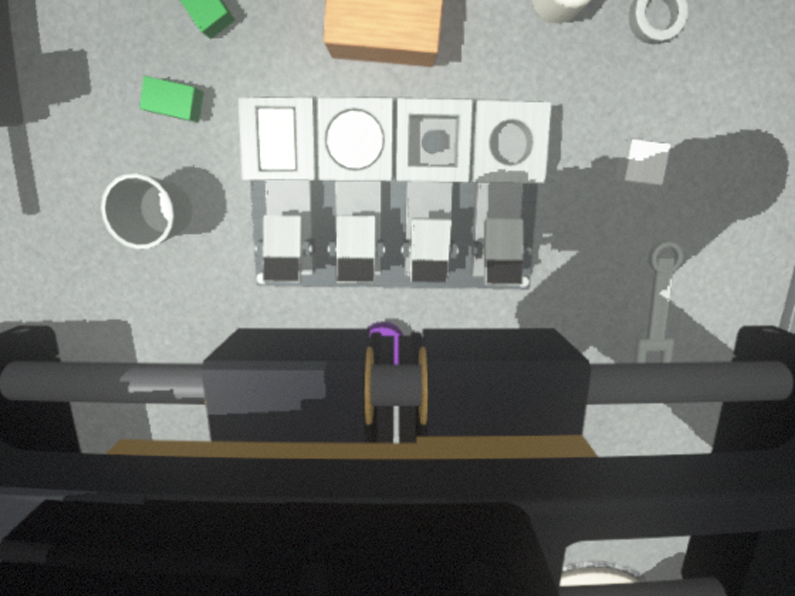

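The wrist view shows bar (277,139), disc (355,139), empty square pocket (437,140) and empty slug pocket (512,142), with the rockers below. The purple decoy is at (384,330). I'll enlarge this.

```bash
python3 -c "
from h import *
i=cv2.imread('pics/w3.png')[:,:,::-1]
save('w3c.png',i,(163,63,293,208),5.3 if 0 else 4);save('w3d.png',i,(263,63,393,208),4)
save('w3c.png',i,(163,63,283,135),6.5);save('w3d.png',i,(170,125,290,205),6.5)"
```

```text
(no output)
```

View pics/w3c.png

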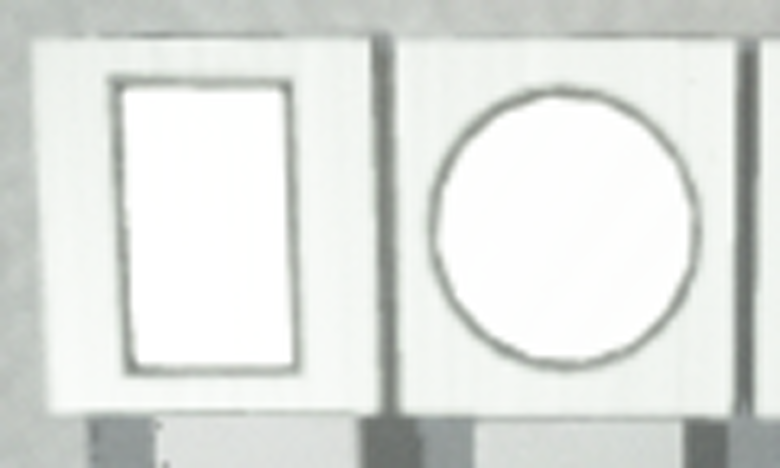

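View pics/w3d.png

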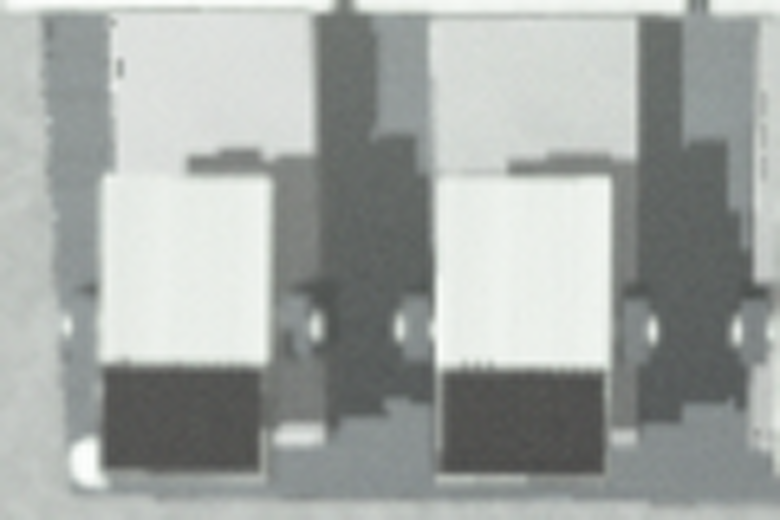

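```bash
python3 -c "
from h import *
C=camf('w3.npz');A=lambda p:m(163,63,6.5,p);B=lambda p:m(170,125,6.5,p)
b=quad(C,'bar',A([(121,88),(285,88),(294,366),(134,366)]),.053)
d=quad(C,'disc',A([(436,229),(565,93),(695,230),(567,364)]),.053)
quad(C,'top1',A([(34,38),(372,40),(380,411),(48,411)]),.053)
quad(C,'top2',A([(398,40),(734,42),(732,413),(404,413)]),.053)
print(np.degrees(np.arctan2(*(d-b)[[1,0]])),np.linalg.norm(d-b))
quad(C,'padb',B([(104,367),(263,366),(261,469),(104,470)]),.058)
quad(C,'padd',B([(440,370),(606,371),(604,472),(440,471)]),.058)
for n,x in (('b',186),('d',522)): print(n,world(C,B([(x,174)]),.046),world(C,B([(x,326)]),.053))
yaw=np.degrees(np.arctan2(*(d-b)[[1,0]]))+90;u=np.array([np.cos(np.radians(yaw)),np.sin(np.radians(yaw))])
print('yaw',yaw)
for n,c in (('b',b),('d',d)): print(n,'pivot',c[:2]-.088*u,'press',c[:2]-.108*u,'setback',c[:2]-.068*u)
"
```

```text
bar c [0.5903 0.3173 0.053 ] sides [0.0282, 0.0461, 0.0283, 0.0463] ang [-92.16, 178.0, 88.14, -2.05]
disc c [0.5882 0.2554 0.053 ] sides [0.0317, 0.0314, 0.0317, 0.0317] ang [-46.98, -136.95, 133.59, 43.0]
top1 c [0.5905 0.3174 0.053 ] sides [0.058, 0.0615, 0.059, 0.0622] ang [-92.53, 177.84, 88.18, -3.08]
top2 c [0.5882 0.2552 0.053 ] sides [0.0569, 0.0614, 0.0576, 0.0618] ang [-91.92, 178.27, 88.53, -2.34]
-91.94602496783313 0.06187938044377166
padb c [0.4871 0.3208 0.058 ] sides [0.029, 0.019, 0.029, 0.0191] ang [-91.1, 174.55, 89.0, -5.45]
padd c [0.485 0.259 0.058] sides [0.0299, 0.0186, 0.0299, 0.0186] ang [-91.7, 176.88, 88.32, -3.13]
b [[0.53011693 0.31967641 0.046     ]] [[0.5032065  0.32011236 0.053     ]]
d [[0.5284748  0.25825765 0.046     ]] [[0.50167073 0.25880069 0.053     ]]
yaw -1.9460249678331252
b pivot [0.50235841 0.32024639] press [0.48236995 0.32092555] setback [0.52234688 0.31956723]
d pivot [0.50025711 0.2584027 ] press [0.48026865 0.25908186] setback [0.52024558 0.25772354]
```

```bash
python3 -c "
from h import *
plan([(.482,.321,z,178.05,0.0) for z in (.09,.068,.063,.059,.056)])"
```

```text
[0.6,0,0, 0.17,-0.0959,0.0051, 0]
[0.6,0,0, 0.192,-0.0959,0.0051, 0]
[0.6,0,0, 0.197,-0.0959,0.0051, 0]
[0.6,0,0, 0.201,-0.0959,0.0051, 0]
[0.6,0,0, 0.204,-0.0959,0.0051, 0]
cmd [4.8200e-01 3.2100e-01 5.6000e-02 1.7809e+02]
```

Emit:
{"op": "move_arm", "data": {"increments": [0.6,0,0,0.17,-0.0959,0.0051,0,0.6,0,0,0.17,-0.0959,0.0051,0,0.6,0,0,0.17,-0.0959,0.0051,0,0.6,0,0,0.17,-0.0959,0.0051,0,0.6,0,0,0.17,-0.0959,0.0051,0,0.6,0,0,0.17,-0.0959,0.0051,0,0.6,0,0,0.192,-0.0959,0.0051,0,0.6,0,0,0.197,-0.0959,0.0051,0,0.6,0,0,0.201,-0.0959,0.0051,0,0.6,0,0,0.204,-0.0959,0.0051,0,0.6,0,0,0.204,-0.0959,0.0051,0,0.6,0,0,0.204,-0.0959,0.0051,0]}}

```text
time_s: 6.3
tcp_pos: [0.4825, 0.3216, 0.0591]
ee_rot: [[0.002, -0.032, -0.999], [0.002, -0.999, 0.032], [-1.0, -0.002, -0.002]]
wrist_force: [-4.2, 1.0, 6.4]
gripper_width: 0.007
```

```bash
python3 -c "
from h import *
st();save('p1.png',r.capture('scene'),(290,160,420,250),6)"
```

```text
t 6.3 tcp [0.4825 0.3216 0.0591] err [0.0004 0.0007 0.0031] yaw 178.15 tilt [0.0017 0.0022] F [-4.2  1.   6.4] g 0.0006
```

View pics/p1.png

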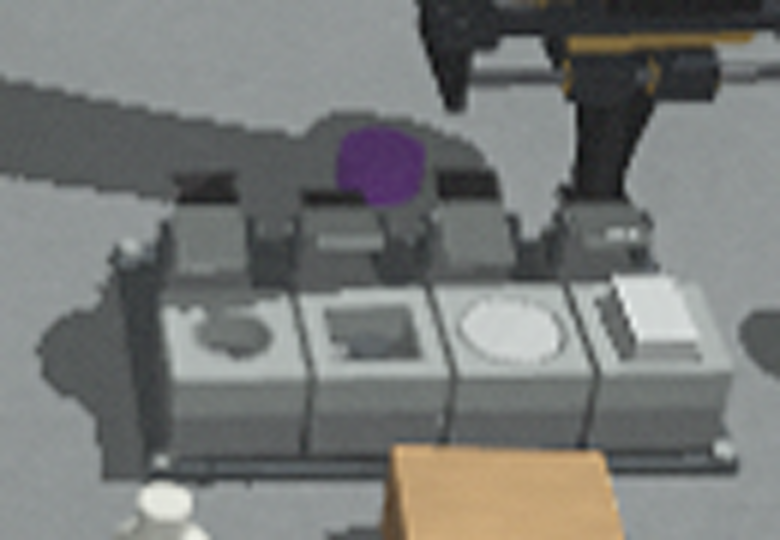

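The bar's lever is down and its blank has risen at (650,315). I'll press slightly further, then do the disc lever.

```bash
python3 -c "
from h import *
plan([(.482,.321,.054,178.05,0),(.482,.321,.085,178.05,0)]+[(.480,.259,z,178.05,0.0) for z in (.085,.068,.063,.059,.055)])"
```

```text
[0,0,0, 0.002,-0,0, 0]
[0,0,0, -0.029,-0,0, 0]
[0,0,0, -0.029,0.062,-0, 0]
[0,0,0, -0.012,0.062,-0, 0]
[0,0,0, -0.007,0.062,-0, 0]
[0,0,0, -0.003,0.062,-0, 0]
[0,0,0, 0.001,0.062,-0, 0]
cmd [4.8000e-01 2.5900e-01 5.5000e-02 1.7809e+02]
```

Emit:
{"op": "move_arm", "data": {"increments": [0,0,0,0.002,0,0,0,0,0,0,0.002,0,0,0,0,0,0,0.002,0,0,0,0,0,0,-0.029,0,0,0,0,0,0,-0.029,0,0,0,0,0,0,-0.029,0.062,0,0,0,0,0,-0.029,0.062,0,0,0,0,0,-0.029,0.062,0,0,0,0,0,-0.012,0.062,0,0,0,0,0,-0.007,0.062,0,0,0,0,0,-0.003,0.062,0,0,0,0,0,0.001,0.062,0,0]}}

```text
time_s: 7.35
tcp_pos: [0.48, 0.2594, 0.0576]
ee_rot: [[-0.0, -0.031, -1.0], [-0.001, -1.0, 0.031], [-1.0, 0.001, 0.0]]
wrist_force: [-13.0, -2.9, 39.1]
gripper_width: 0.005
```

Emit:
{"op": "move_arm", "data": {"increments": [0,0,0,0.001,0,0,0,0,0,0,0.001,0,0,0,0,0,0,0.001,0,0,0,0,0,0,0.001,0,0,0]}}

```text
time_s: 7.68
tcp_pos: [0.4799, 0.2594, 0.058]
ee_rot: [[0.0, -0.03, -1.0], [-0.001, -1.0, 0.03], [-1.0, 0.001, -0.0]]
wrist_force: [-8.8, -1.8, 21.5]
gripper_width: 0.005
```

```bash
python3 -c "
from h import *
st();save('p2.png',r.capture('scene'),(290,160,420,250),6)"
```

```text
t 7.68 tcp [0.4799 0.2594 0.058 ] err [-0.0001  0.0005  0.0029] yaw 178.26 tilt [ 0.0005 -0.001 ] F [-8.8 -1.8 21.5] g 0.0004
```

View pics/p2.png

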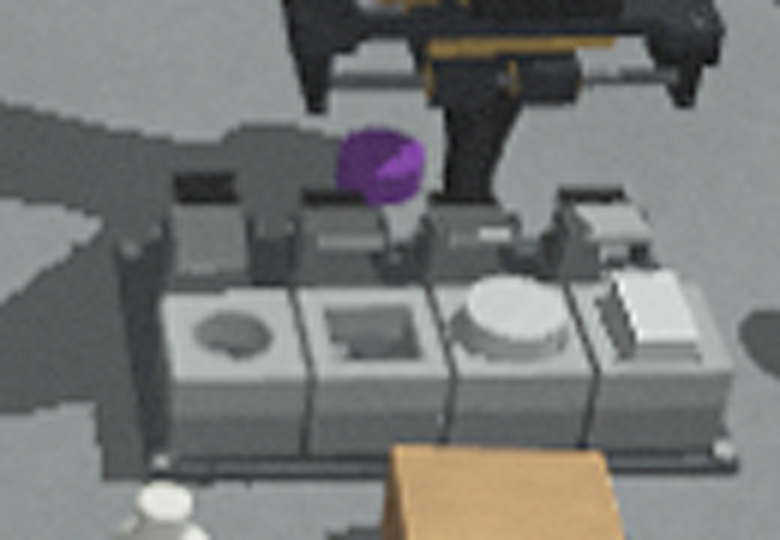

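Both blanks are raised: disc at (515,315) and bar at (655,315). Next I'll set back the empty square station's lever.

```bash
python3 -c "
from h import *
c=cmd();c[2]=.054;json.dump(c,open('cmd.json','w'))
plan([(.480,.259,.085,178.05,0)]+[(.518,.196,z,178.05,0.0) for z in (.085,.068,.063,.058,.054)]+[(.518,.196,.10,178.05,0)])"
```

```text
[0,0,0, -0.031,-0,-0, 0]
[0,0,0, -0.031,0.0617,-0.0401, 0]
[0,0,0, -0.014,0.0617,-0.0401, 0]
[0,0,0, -0.009,0.0617,-0.0401, 0]
[0,0,0, -0.004,0.0617,-0.0401, 0]
[0,0,0, 0,0.0617,-0.0401, 0]
[0,0,0, -0.046,0.0617,-0.0401, 0]
cmd [5.1800e-01 1.9600e-01 1.0000e-01 1.7809e+02]
```

Emit:
{"op": "move_arm", "data": {"increments": [0,0,0,-0.031,0,0,0,0,0,0,-0.031,0,0,0,0,0,0,-0.031,0.0617,-0.0401,0,0,0,0,-0.031,0.0617,-0.0401,0,0,0,0,-0.031,0.0617,-0.0401,0,0,0,0,-0.014,0.0617,-0.0401,0,0,0,0,-0.009,0.0617,-0.0401,0,0,0,0,-0.004,0.0617,-0.0401,0,0,0,0,0,0.0617,-0.0401,0,0,0,0,0,0.0617,-0.0401,0,0,0,0,0,0.0617,-0.0401,0,0,0,0,0,0.0617,-0.0401,0]}}

```text
time_s: 8.73
tcp_pos: [0.5202, 0.1971, 0.0574]
ee_rot: [[0.004, -0.029, -1.0], [-0.0, -1.0, 0.029], [-1.0, 0.0, -0.004]]
wrist_force: [1.1, -5.5, 14.4]
gripper_width: 0.004
```

```bash
python3 -c "
from h import *
c=cmd();c[2]=.054;json.dump(c,open('cmd.json','w'))
st();save('p3.png',r.capture('scene'),(290,160,420,250),6)
plan([(.518,.196,.10,178.05,.04),(.5903,.3173,.12,178.05,.04)])
plan([(.5903,.3173,.10,178.05,.04)])"
```

```text
t 8.73 tcp [0.5202 0.1971 0.0574] err [0.0022 0.0011 0.0034] yaw 178.36 tilt [ 0.0045 -0.0002] F [ 1.1 -5.5 14.4] g 0.0004
[0,0,0, -0.046,-0,-0, 0.04]
[0,0,0, -0.066,-0.1237,-0.0682, 0.04]
cmd [5.9030e-01 3.1730e-01 1.2000e-01 1.7809e+02]
[0,0,0, 0.02,0,-0, 0.04]
cmd [5.9030e-01 3.1730e-01 1.0000e-01 1.7809e+02]
```

View pics/p3.png

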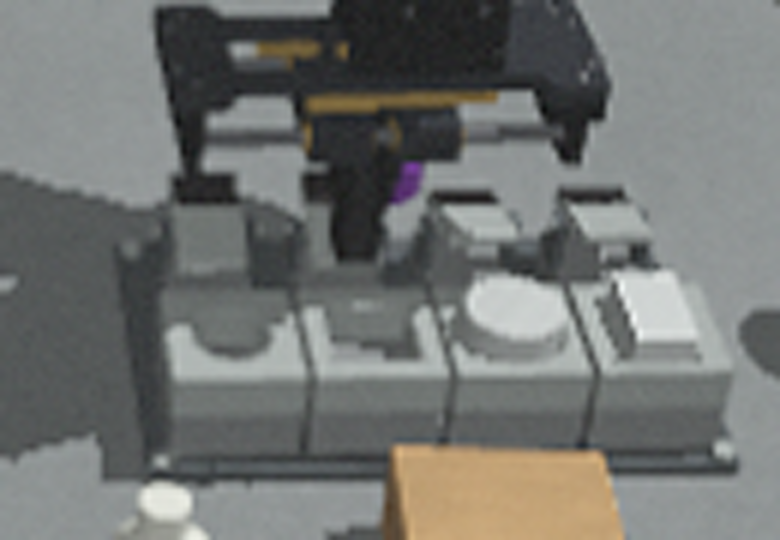

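```bash
python3 -c "
from h import *
json.dump([.518,.196,.054,178.09],open('cmd.json','w'))
plan([(.518,.196,.10,178.05,.038),(.5903,.3173,.12,178.05,.038),(.5903,.3173,.08,178.05,.038),(.5903,.3173,.063,178.05,.038)])"
```

```text
[0,0,0, -0.046,0,0, 0.038]
[0,0,0, -0.066,-0.1236,-0.0682, 0.038]
[0,0,0, -0.026,-0.1236,-0.0682, 0.038]
[0,0,0, -0.009,-0.1236,-0.0682, 0.038]
cmd [5.9030e-01 3.1730e-01 6.3000e-02 1.7809e+02]
```

Emit:
{"op": "move_arm", "data": {"increments": [0,0,0,-0.046,0,0,0.038,0,0,0,-0.046,0,0,0.038,0,0,0,-0.066,-0.1236,-0.0682,0.038,0,0,0,-0.066,-0.1236,-0.0682,0.038,0,0,0,-0.066,-0.1236,-0.0682,0.038,0,0,0,-0.066,-0.1236,-0.0682,0.038,0,0,0,-0.066,-0.1236,-0.0682,0.038,0,0,0,-0.066,-0.1236,-0.0682,0.038,0,0,0,-0.026,-0.1236,-0.0682,0.038,0,0,0,-0.009,-0.1236,-0.0682,0.038,0,0,0,-0.009,-0.1236,-0.0682,0.038,0,0,0,-0.009,-0.1236,-0.0682,0.038]}}

```text
time_s: 9.78
tcp_pos: [0.5891, 0.3172, 0.0629]
ee_rot: [[-0.001, -0.032, -0.999], [-0.001, -0.999, 0.032], [-1.0, 0.001, 0.001]]
wrist_force: [0.5, 0.3, -0.3]
gripper_width: 0.431
```

```bash
python3 -c "
from h import *
st();i=r.capture('wrist');save('p4.png',i,k=1.42);save('p4s.png',r.capture('scene'),(290,150,420,250),6)"
```

```text
t 9.78 tcp [0.5891 0.3172 0.0629] err [-0.0012 -0.     -0.0001] yaw 178.18 tilt [-0.0015 -0.0011] F [ 0.5  0.3 -0.3] g 0.0375
```

View pics/p4s.png

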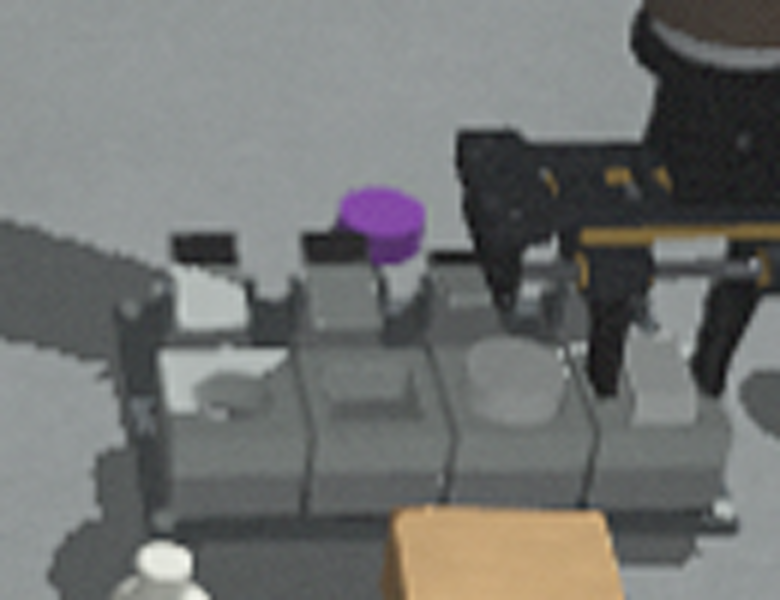

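The fingers straddle the bar at (660,380), and the square station's lever now reads outer end up. Next I'll grip and lift.

Emit:
{"op": "move_arm", "data": {"increments": [0,0,0,0,0,0,0.01,0,0,0,0,0,0,0.01,0,0,0,0,0,0,0.01,0,0,0,0,0,0,0.01,0,0,0,0,0,0,0.01,0,0,0,-0.01,0,0,0.01,0,0,0,-0.02,0,0,0.01,0,0,0,-0.035,0,0,0.01,0,0,0,-0.05,0,0,0.01,0,0,0,-0.067,0,0,0.01,0,0,0,-0.067,0,0,0.01,0,0,0,-0.067,0,0,0.01]}}

```text
time_s: 10.88
tcp_pos: [0.5908, 0.319, 0.1317]
ee_rot: [[0.003, -0.032, -0.999], [0.003, -0.999, 0.032], [-1.0, -0.003, -0.003]]
wrist_force: [0.6, 0.1, -1.9]
gripper_width: 0.317
```

```bash
python3 -c "
from h import *
c=cmd();c[2]=.13;json.dump(c,open('cmd.json','w'))
st();i=r.capture('wrist');save('p5.png',i,k=1.42)"
```

```text
t 10.88 tcp [0.5908 0.319  0.1317] err [0.0005 0.0017 0.0017] yaw 178.19 tilt [0.0027 0.0027] F [ 0.6  0.1 -1.9] g 0.0276
```

View pics/p5.png

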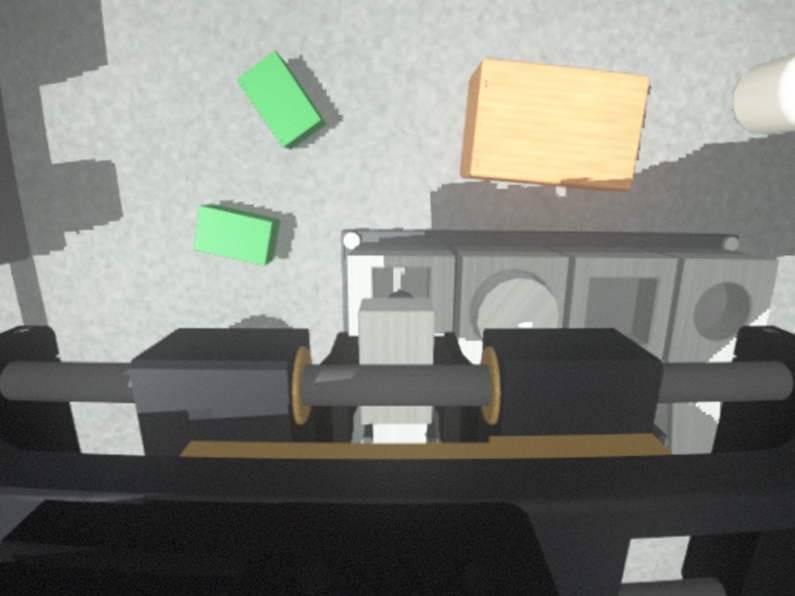

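The bar is gripped at 27.6 mm, seen at (396,360). The green decoys at (280,100) and (236,235) are untouched. I'll carry it to the nest.

```bash
python3 -c "
from h import *
plan([(.5411,-.3227,.13,175.6,.01)])"
```

```text
[2.5,0,0, 0,0.6412,0.0278, 0.01]
cmd [ 5.4110e-01 -3.2270e-01  1.3000e-01  1.7559e+02]
```

Emit:
{"op": "move_arm", "data": {"increments": [0,0,0,0,0.48,0.0208,0.01,0,0,0,0,0.48,0.0208,0.01,0,0,0,0,0.48,0.0208,0.01,0,0,0,0,0.48,0.0208,0.01,0,0,0,0,0.48,0.0208,0.01,0,0,0,0,0.48,0.0208,0.01,0,0,0,0,0.48,0.0208,0.01,0,0,0,0,0.48,0.0208,0.01,0,0,0,0,0.48,0.0208,0.01,0,0,0,0,0.48,0.0208,0.01,0,0,0,0,0.48,0.0208,0.01,0,0,0,0,0.48,0.0208,0.01]}}

```text
time_s: 11.93
tcp_pos: [0.5525, -0.1644, 0.1286]
ee_rot: [[-0.003, -0.035, -0.999], [-0.0, -0.999, 0.035], [-1.0, 0.0, 0.003]]
wrist_force: [0.1, 0.6, -1.4]
gripper_width: 0.322
```

Emit:
{"op": "move_arm", "data": {"increments": [2.5,0,0,0,0.1612,0.007,0.01,2.5,0,0,0,0.1612,0.007,0.01,2.5,0,0,0,0.1612,0.007,0.01,2.5,0,0,0,0.1612,0.007,0.01,2.5,0,0,0,0.1612,0.007,0.01,2.5,0,0,0,0.1612,0.007,0.01,2.5,0,0,0,0.1612,0.007,0.01,2.5,0,0,0,0.1612,0.007,0.01]}}

```text
time_s: 12.6
tcp_pos: [0.542, -0.3206, 0.1292]
ee_rot: [[-0.001, -0.074, -0.997], [0.001, -0.997, 0.074], [-1.0, -0.001, 0.001]]
wrist_force: [0.1, 0.0, -1.5]
gripper_width: 0.319
```

```bash
python3 -c "
from h import *
st();i=r.capture('wrist');save('p6.png',i,k=1.42)"
```

```text
t 12.6 tcp [ 0.542  -0.3206  0.1292] err [ 0.0009  0.0021 -0.0008] yaw 175.76 tilt [-0.0014  0.0007] F [ 0.1  0.  -1.5] g 0.0277
```

View pics/p6.png

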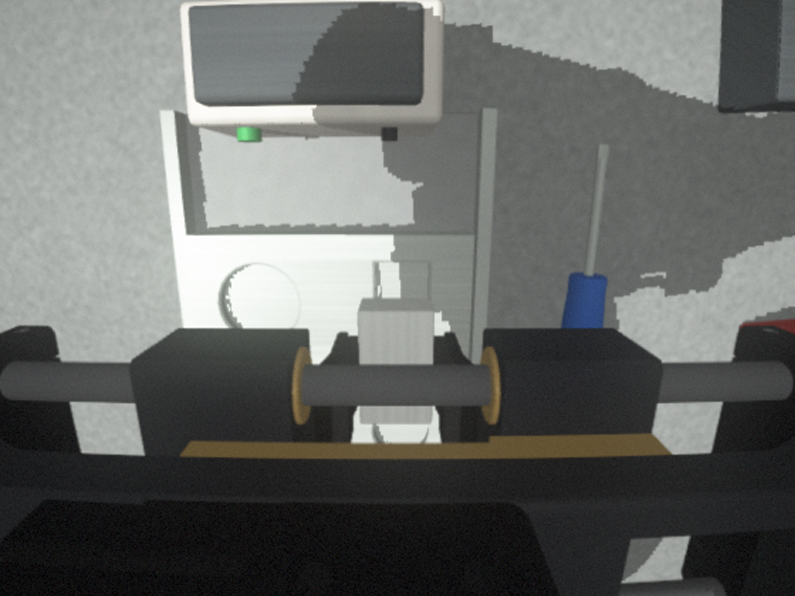

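```bash
python3 -c "
from h import *
T=np.linalg.inv(np.array(r.calibration('wrist')['tool_from_camera']));c=r.calibration('wrist')
C=(K(c),np.array(c['D']),T[:3,:3],T[:3,3])
for x in(-.003,.017):
  print(x,(proj(C,[(x,-.014,-.023),(x,.014,-.023),(x,-.014,.023),(x,.014,.023)])*1.42).round(0).tolist())
save('p6c.png',r.capture('wrist'),(240,180,320,310),6)
"
```

```text
-0.003 [[359.0, 312.0], [436.0, 312.0], [361.0, 425.0], [433.0, 425.0]]
0.017 [[363.0, 298.0], [432.0, 298.0], [365.0, 401.0], [430.0, 401.0]]
```

View pics/p6c.png

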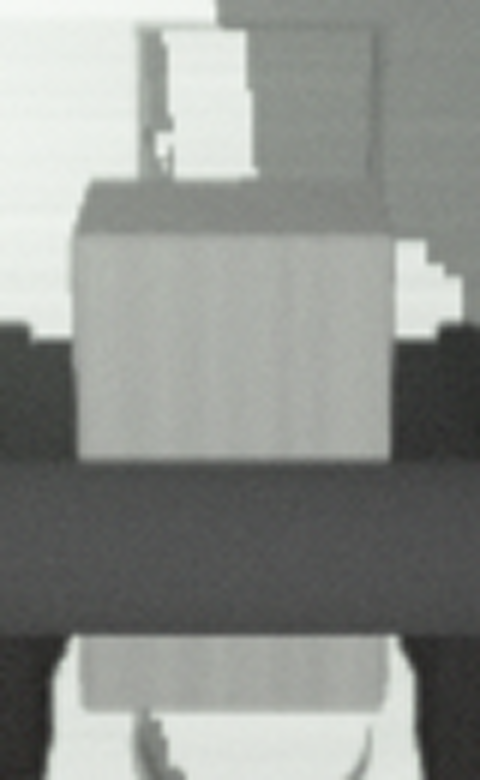

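The bar sits square in the grip, with its top edges at rows 235 and 711 of the crop (predicted within 1 px). I'll descend to just above the plate.

Emit:
{"op": "move_arm", "data": {"increments": [0,0,0,0.04,0,0,0.01,0,0,0,0.06,0,0,0.01,0,0,0,0.068,0,0,0.01,0,0,0,0.073,0,0,0.01,0,0,0,0.073,0,0,0.01,0,0,0,0.073,0,0,0.01,0,0,0,0.073,0,0,0.01,0,0,0,0.073,0,0,0.01]}}

```text
time_s: 13.37
tcp_pos: [0.5432, -0.322, 0.0585]
ee_rot: [[0.003, -0.075, -0.997], [-0.001, -0.997, 0.075], [-1.0, 0.001, -0.003]]
wrist_force: [0.4, -0.6, -1.0]
gripper_width: 0.316
```

```bash
python3 -c "
from h import *
c=cmd();c[2]=.057;json.dump(c,open('cmd.json','w'));st();i=r.capture('wrist');save('p7.png',i,(200,140,360,320),4)"
```

```text
t 13.37 tcp [ 0.5432 -0.322   0.0585] err [0.002  0.0006 0.0015] yaw 175.71 tilt [ 0.0027 -0.001 ] F [ 0.4 -0.6 -1. ] g 0.0275
```

View pics/p7.png

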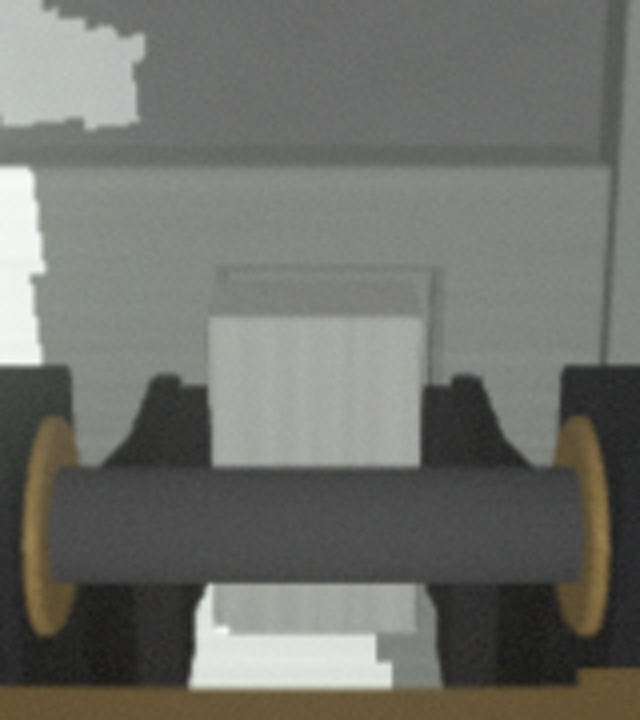

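The bar's lower edge is about 1.3 mm left of centre in the cavity outline (217–440 px). I'll let the arm settle and re-read.

Emit:
{"op": "move_arm", "data": {"increments": [0,0,0,0,0,0,0.01,0,0,0,0,0,0,0.01,0,0,0,0,0,0,0.01,0,0,0,0,0,0,0.01]}}

```text
time_s: 13.75
tcp_pos: [0.5422, -0.3218, 0.057]
ee_rot: [[0.0, -0.075, -0.997], [-0.0, -0.997, 0.075], [-1.0, 0.0, -0.0]]
wrist_force: [-0.4, -0.4, -0.7]
gripper_width: 0.318
```

```bash
python3 -c "
from h import *
st();i=r.capture('wrist');save('p8.png',i,(240,190,320,240),9);st()
cv2.imwrite('pics/p8raw.png',i[:,:,::-1])
s=r.sense();C=cam('wrist',s);print((proj(C,world(C,[(279,210)],.037))))
"
```

```text
t 13.75 tcp [ 0.5422 -0.3218  0.057 ] err [0.0011 0.0009 0.    ] yaw 175.69 tilt [ 0.0002 -0.0001] F [-0.4 -0.4 -0.7] g 0.0277
t 13.8 tcp [ 0.5422 -0.3218  0.057 ] err [ 0.0011  0.0009 -0.    ] yaw 175.69 tilt [ 0. -0.] F [-0.3  0.1 -1.4] g 0.0273
[[279. 210.]]
```

View pics/p8.png

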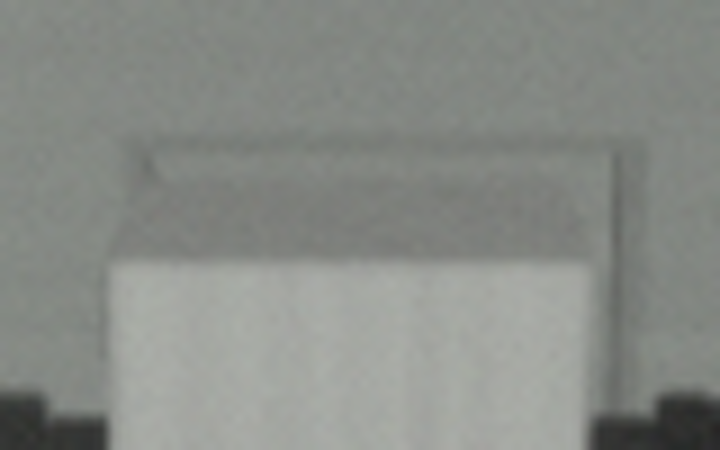

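```bash
python3 -c "
from h import *
s=r.sense();C=cam('wrist',s);u=np.radians(-4.4);ex=np.array([np.cos(u),np.sin(u)]);ey=np.array([-ex[1],ex[0]])
n=np.array([.5411,-.3227])
for hl,hw in((.0245,.0155),(.0251,.0161)):
  P=[[*(n+ex*hl+ey*k*hw),.037] for k in(1,-1)];print(((proj(C,P)-[240,190])*9).round(0).tolist())
R=s['ee_rot'];p=s['tcp_pos']
P=[p+R@np.array([.017,k*.014,-.023]) for k in (-1,1)];print('bottom',((proj(C,P)-[240,190])*9).round(0).tolist())
"
```

```text
[[135.0, 158.0], [613.0, 159.0]]
[[126.0, 149.0], [622.0, 150.0]]
bottom [[139.0, 178.0], [578.0, 178.0]]
```

```bash
python3 -c "
from h import *
s=r.sense();json.dump([*s['tcp_pos'],175.69],open('cmd.json','w'))
plan([(.5415,-.3230,z,175.6,.01) for z in(.057,.053,.050,.0475)])"
```

```text
[0.1,0,0, -0,0.0013,0.0006, 0.01]
[0.1,0,0, 0.004,0.0013,0.0006, 0.01]
[0.1,0,0, 0.007,0.0013,0.0006, 0.01]
[0.1,0,0, 0.0095,0.0013,0.0006, 0.01]
cmd [ 5.4150e-01 -3.2300e-01  4.7500e-02  1.7559e+02]
```

Emit:
{"op": "move_arm", "data": {"increments": [0.1,0,0,0,0.0013,0.0006,0.01,0.1,0,0,0,0.0013,0.0006,0.01,0.1,0,0,0,0.0013,0.0006,0.01,0.1,0,0,0.004,0.0013,0.0006,0.01,0.1,0,0,0.007,0.0013,0.0006,0.01,0.1,0,0,0.0095,0.0013,0.0006,0.01,0.1,0,0,0.0095,0.0013,0.0006,0.01,0.1,0,0,0.0095,0.0013,0.0006,0.01,0.1,0,0,0.0095,0.0013,0.0006,0.01,0.1,0,0,0.0095,0.0013,0.0006,0.01]}}

```text
time_s: 14.63
tcp_pos: [0.5415, -0.323, 0.0472]
ee_rot: [[-0.0, -0.077, -0.997], [0.0, -0.997, 0.077], [-1.0, -0.0, 0.0]]
wrist_force: [-1.0, 0.2, -0.6]
gripper_width: 0.32
```

```bash
python3 -c "
from h import *
st();i=r.capture('wrist');save('p9.png',i,(200,140,360,320),4)"
```

```text
t 14.63 tcp [ 0.5415 -0.323   0.0472] err [-0.      0.0001 -0.0002] yaw 175.59 tilt [-0.0002  0.0001] F [-1.   0.2 -0.6] g 0.0278
```

View pics/p9.png

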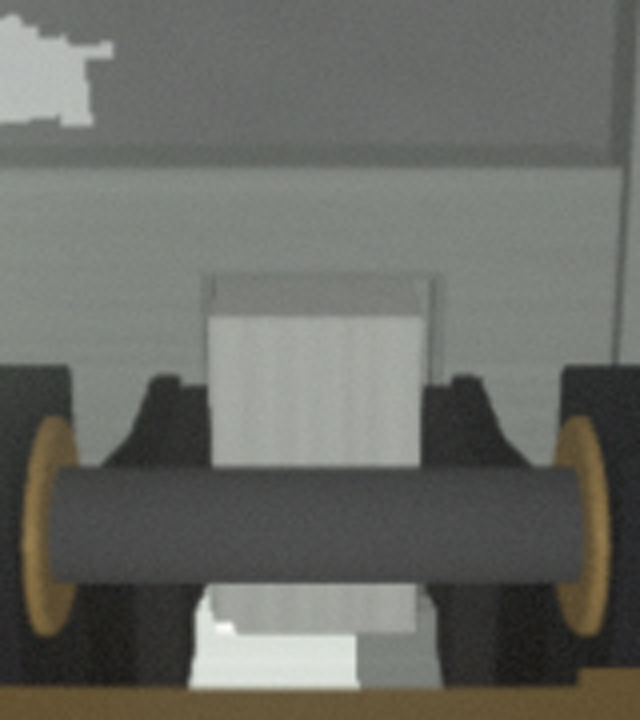

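The bar is inside the cavity, centred, with no contact force. I'll release and rise.

Emit:
{"op": "move_arm", "data": {"increments": [0,0,0,0,0,0,0.034,0,0,0,0,0,0,0.04,0,0,0,0,0,0,0.045,0,0,0,0,0,0,0.045,0,0,0,-0.02,0,0,0.045,0,0,0,-0.06,0,0,0.056,0,0,0,-0.09,0,0,0.056,0,0,0,-0.09,0,0,0.056]}}

```text
time_s: 15.35
tcp_pos: [0.5456, -0.325, 0.1453]
ee_rot: [[0.013, -0.075, -0.997], [-0.007, -0.997, 0.075], [-1.0, 0.006, -0.013]]
wrist_force: [0.7, 0.3, 0.6]
gripper_width: 0.622
```

```bash
python3 -c "
from h import *
c=cmd();c[2]+=.09;json.dump(c,open('cmd.json','w'));st();i=r.capture('wrist');save('q1.png',i,(180,120,400,320),3.5)
plan([(.5882,.148,.137,178.05,.056)]);c=cmd();plan([(.5882,.2554,.12,178.05,.056),(.5882,.2554,.063,178.05,.056)])"
```

```text
t 15.35 tcp [ 0.5456 -0.325   0.1453] err [ 0.0041 -0.002   0.0079] yaw 175.69 tilt [ 0.013  -0.0065] F [0.7 0.3 0.6] g 0.0541
[-2.5,0,0, 0.0005,-0.4732,-0.0104, 0.056]
cmd [5.8820e-01 1.4800e-01 1.3700e-01 1.7809e+02]
[0,0,0, 0.017,-0.1074,0.0036, 0.056]
[0,0,0, 0.074,-0.1074,0.0036, 0.056]
cmd [5.8820e-01 2.5540e-01 6.3000e-02 1.7809e+02]
```

View pics/q1.png

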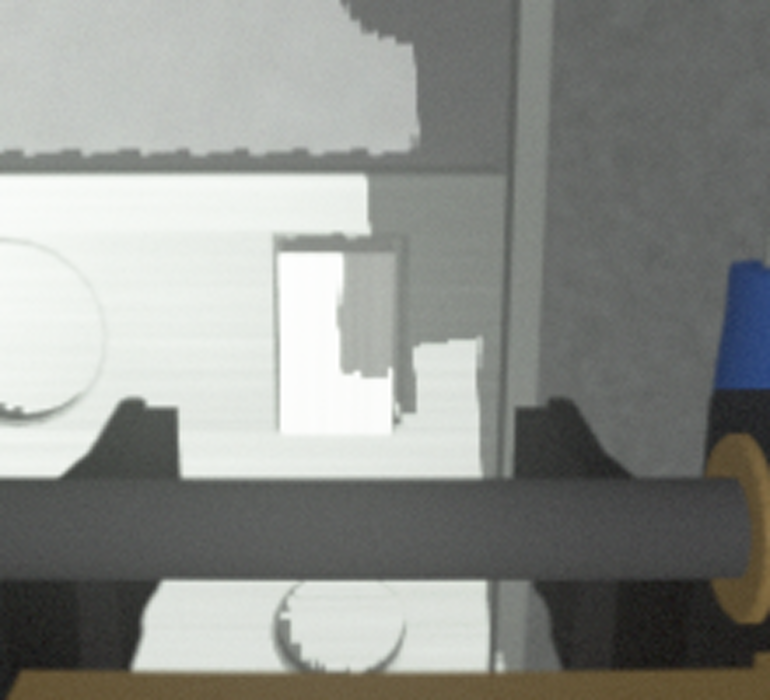

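The bar is seated at (335,340) of the crop. Next is the disc in the fixture.

Emit:
{"op": "move_arm", "data": {"increments": [-2.5,0,0,0.0005,-0.4732,-0.0104,0.058,-2.5,0,0,0.0005,-0.4732,-0.0104,0.058,-2.5,0,0,0.0005,-0.4732,-0.0104,0.058,-2.5,0,0,0.0005,-0.4732,-0.0104,0.058,-2.5,0,0,0.0005,-0.4732,-0.0104,0.058,-2.5,0,0,0.0005,-0.4732,-0.0104,0.058,-2.5,0,0,0.0005,-0.4732,-0.0104,0.058,-2.5,0,0,0.0005,-0.4732,-0.0104,0.058,-2.5,0,0,0.0005,-0.4732,-0.0104,0.058,-2.5,0,0,0.0005,-0.4732,-0.0104,0.058,-2.5,0,0,0.0005,-0.4732,-0.0104,0.058,-2.5,0,0,0.0005,-0.4732,-0.0104,0.058]}}

```text
time_s: 16.4
tcp_pos: [0.5883, 0.1527, 0.1361]
ee_rot: [[0.0, -0.029, -1.0], [0.0, -1.0, 0.029], [-1.0, -0.0, -0.0]]
wrist_force: [0.0, -0.5, -0.2]
gripper_width: 0.665
```

Emit:
{"op": "move_arm", "data": {"increments": [0,0,0,0.005,-0.1074,0.0036,0.058,0,0,0,0.005,-0.1074,0.0036,0.058,0,0,0,0.005,-0.1074,0.0036,0.058,0,0,0,0.005,-0.1074,0.0036,0.058,0,0,0,0.005,-0.1074,0.0036,0.058]}}

```text
time_s: 16.82
tcp_pos: [0.5874, 0.2563, 0.1306]
ee_rot: [[-0.002, -0.031, -1.0], [-0.001, -1.0, 0.031], [-1.0, 0.001, 0.002]]
wrist_force: [-0.1, -0.1, -0.0]
gripper_width: 0.666
```

```bash
python3 -c "
from h import *
s=st();i=r.capture('wrist');save('q2.png',i,(130,130,430,320),2.6)
json.dump([*s['tcp_pos'],178.09],open('cmd.json','w'))
plan([(.5882,.2554,z,178.05,.056) for z in (.1,.08,.063)])"
```

```text
t 16.82 tcp [0.5874 0.2563 0.1306] err [-0.0008  0.0009  0.0676] yaw 178.21 tilt [-0.002  -0.0012] F [-0.1 -0.1 -0. ] g 0.0579
[0,0,0, 0.0306,0.0009,-0.0008, 0.056]
[0,0,0, 0.0506,0.0009,-0.0008, 0.056]
[0,0,0, 0.0676,0.0009,-0.0008, 0.056]
cmd [5.8820e-01 2.5540e-01 6.3000e-02 1.7809e+02]
```

View pics/q2.png

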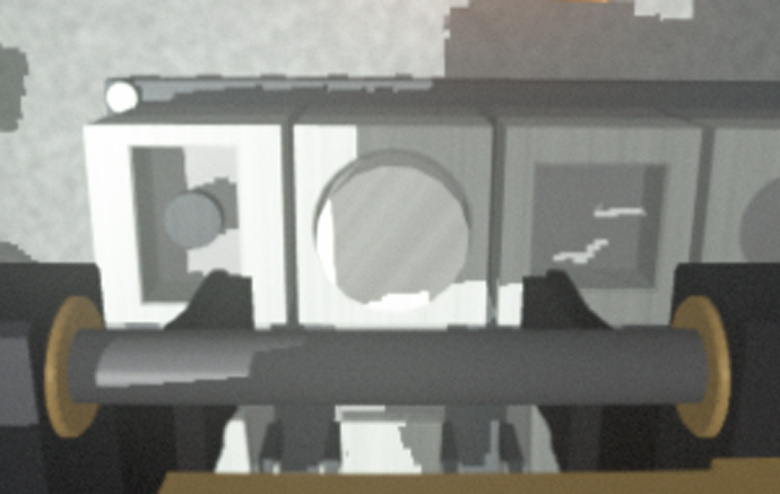

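Emit:
{"op": "move_arm", "data": {"increments": [0,0,0,0.03,0,0,0.058,0,0,0,0.05,0,0,0.058,0,0,0,0.06,0,0,0.058,0,0,0,0.069,0,0,0.058,0,0,0,0.069,0,0,0.058,0,0,0,0.069,0,0,0.058]}}

```text
time_s: 17.37
tcp_pos: [0.5889, 0.2549, 0.0634]
ee_rot: [[0.001, -0.034, -0.999], [0.0, -0.999, 0.034], [-1.0, -0.0, -0.001]]
wrist_force: [0.6, -0.7, 0.8]
gripper_width: 0.666
```

```bash
python3 -c "
from h import *
s=st();i=r.capture('wrist');save('q3.png',i,(130,130,430,320),2.6)"
```

```text
t 17.37 tcp [0.5889 0.2549 0.0634] err [ 0.0007 -0.0005  0.0004] yaw 178.05 tilt [0.001  0.0004] F [ 0.6 -0.7  0.8] g 0.0579
```

View pics/q3.png

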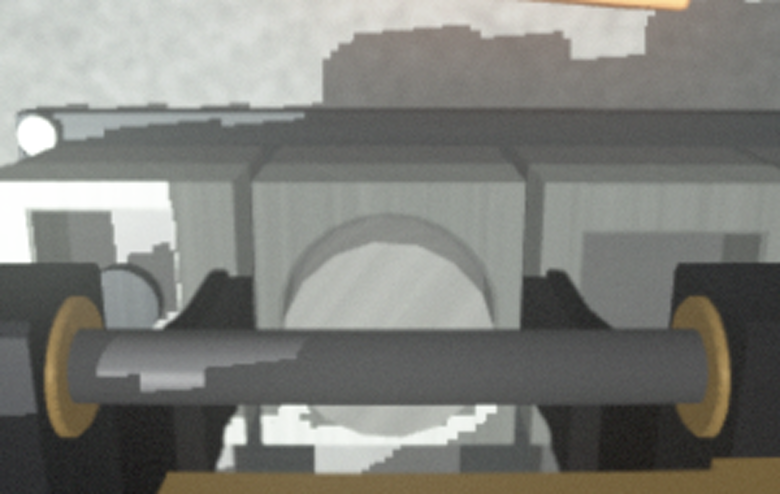

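The fingers straddle the disc at (388,330). I'll grip and lift.

Emit:
{"op": "move_arm", "data": {"increments": [0,0,0,0,0,0,0.025,0,0,0,0,0,0,0.025,0,0,0,0,0,0,0.025,0,0,0,0,0,0,0.025,0,0,0,0,0,0,0.025,0,0,0,-0.01,0,0,0.025,0,0,0,-0.02,0,0,0.025,0,0,0,-0.035,0,0,0.025,0,0,0,-0.05,0,0,0.025,0,0,0,-0.067,0,0,0.025,0,0,0,-0.067,0,0,0.025,0,0,0,-0.067,0,0,0.025]}}

```text
time_s: 18.42
tcp_pos: [0.5887, 0.256, 0.1315]
ee_rot: [[0.002, -0.033, -0.999], [0.002, -0.999, 0.033], [-1.0, -0.002, -0.002]]
wrist_force: [0.3, -0.4, -1.7]
gripper_width: 0.493
```

```bash
python3 -c "
from h import *
json.dump([.5882,.2554,.13,178.09],open('cmd.json','w'));s=st();i=r.capture('wrist');save('q4.png',i,(130,130,430,320),2.6)
json.dump([*cmd()[:2],cmd()[2],178.09],open('cmd.json','w'))
plan([(.5474,-.2396,.13,175.6,.025)])"
```

```text
t 18.42 tcp [0.5887 0.256  0.1315] err [0.0005 0.0006 0.0015] yaw 178.09 tilt [0.0025 0.0022] F [ 0.3 -0.4 -1.7] g 0.0429
[2.5,0,0, 0,0.4961,0.0243, 0.025]
cmd [ 5.4740e-01 -2.3960e-01  1.3000e-01  1.7559e+02]
```

View pics/q4.png

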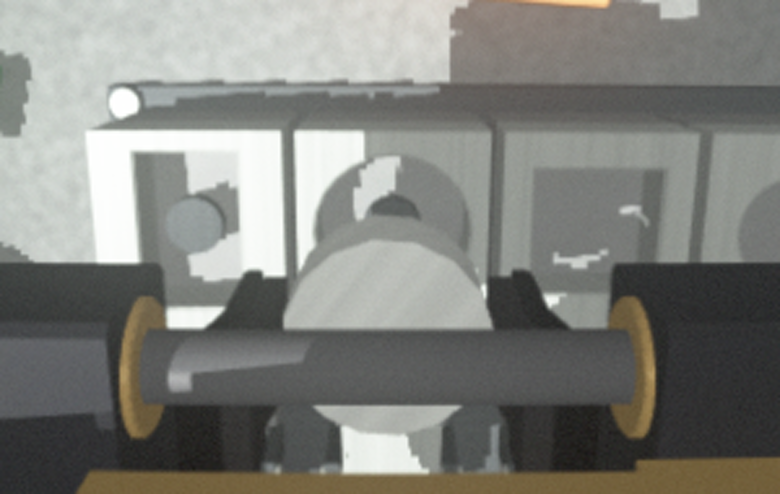

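The disc is gripped, with its front edge at row 240 of the crop. I'll carry it to its nest.

Emit:
{"op": "move_arm", "data": {"increments": [0,0,0,0,0.45,0.022,0.025,0,0,0,0,0.45,0.022,0.025,0,0,0,0,0.45,0.022,0.025,0,0,0,0,0.45,0.022,0.025,0,0,0,0,0.45,0.022,0.025,0,0,0,0,0.45,0.022,0.025,0,0,0,0,0.45,0.022,0.025,0,0,0,0,0.45,0.022,0.025,0,0,0,0,0.45,0.022,0.025,0,0,0,0,0.45,0.022,0.025,0,0,0,0,0.45,0.022,0.025,0,0,0,0,0.45,0.022,0.025]}}

```text
time_s: 19.47
tcp_pos: [0.5493, -0.1985, 0.1283]
ee_rot: [[-0.003, -0.04, -0.999], [-0.0, -0.999, 0.04], [-1.0, 0.0, 0.003]]
wrist_force: [0.4, 0.9, -0.9]
gripper_width: 0.492
```

Emit:
{"op": "move_arm", "data": {"increments": [2.5,0,0,0,0.0461,0.0023,0.025,2.5,0,0,0,0.0461,0.0023,0.025,2.5,0,0,0.02,0.0461,0.0023,0.025,2.5,0,0,0.05,0.0461,0.0023,0.025,2.5,0,0,0.065,0.0461,0.0023,0.025,2.5,0,0,0.073,0.0461,0.0023,0.025,2.5,0,0,0.073,0.0461,0.0023,0.025,2.5,0,0,0.073,0.0461,0.0023,0.025,2.5,0,0,0.073,0.0461,0.0023,0.025,2.5,0,0,0.073,0.0461,0.0023,0.025,2.5,0,0,0.073,0.0461,0.0023,0.025,2.5,0,0,0.073,0.0461,0.0023,0.025]}}

```text
time_s: 20.47
tcp_pos: [0.5478, -0.2396, 0.0577]
ee_rot: [[0.001, -0.077, -0.997], [-0.0, -0.997, 0.077], [-1.0, 0.0, -0.001]]
wrist_force: [0.1, 0.5, -0.6]
gripper_width: 0.491
```

```bash
python3 -c "
from h import *
c=cmd();c[2]=.057;json.dump(c,open('cmd.json','w'));s=st();i=r.capture('wrist');save('q5.png',i,(220,180,340,310),5.5)
C=cam('wrist',s)
n=np.array([.5474,-.2396]);R=s['ee_rot'];p=s['tcp_pos']
f=lambda P:((proj(C,P)-[220,180])*5.5).round(0).tolist()
for rr in(.0235,.0241): print('nest',f([[n[0]+rr*np.cos(a)+0*n[0],n[1]+rr*np.sin(a),.037] for a in np.radians([-4.4,35.6,-44.4])]))
for x in(-.003,.017): print('disc',x,f([p+R@np.array([x,.022*np.sin(a),-.022*np.cos(a)]) for a in np.radians([0,-40,40,180])]))
"
```

```text
t 20.47 tcp [ 0.5478 -0.2396  0.0577] err [0.0004 0.0001 0.0007] yaw 175.6 tilt [ 0.0014 -0.0002] F [ 0.1  0.5 -0.6] g 0.0427
nest [[330.0, 154.0], [189.0, 203.0], [470.0, 203.0]]
nest [[330.0, 148.0], [185.0, 199.0], [474.0, 199.0]]
disc -0.003 [[330.0, 228.0], [179.0, 281.0], [480.0, 281.0], [329.0, 649.0]]
disc 0.017 [[329.0, 173.0], [195.0, 220.0], [463.0, 220.0], [329.0, 554.0]]
```

View pics/q5.png

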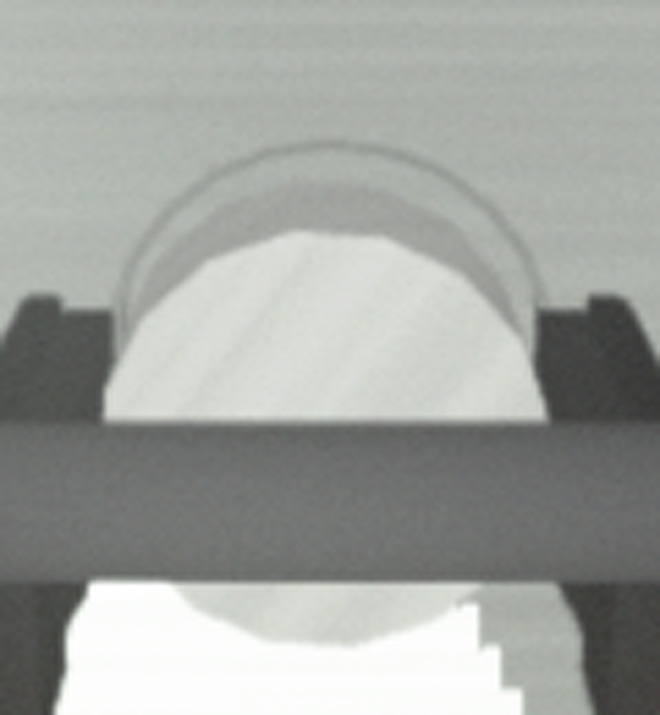

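The disc is centred over its cavity within about 0.5 mm (rim at row 145, disc bottom edge at row 181). I'll insert it.

Emit:
{"op": "move_arm", "data": {"increments": [0,0,0,0,0,-0.0004,0.025,0,0,0,0,0,-0.0004,0.025,0,0,0,0.004,0,-0.0004,0.025,0,0,0,0.007,0,-0.0004,0.025,0,0,0,0.0095,0,-0.0004,0.025,0,0,0,0.0095,0,-0.0004,0.025,0,0,0,0.0095,0,-0.0004,0.025,0,0,0,0.0095,0,-0.0004,0.025]}}

```text
time_s: 21.18
tcp_pos: [0.5475, -0.2395, 0.0473]
ee_rot: [[-0.001, -0.077, -0.997], [0.0, -0.997, 0.077], [-1.0, -0.0, 0.001]]
wrist_force: [-2.2, 0.4, 1.9]
gripper_width: 0.494
```

```bash
python3 -c "
from h import *
c=cmd();c[2]=.0475;c[0]=.5478;json.dump(c,open('cmd.json','w'));s=st();i=r.capture('wrist');save('q6.png',i,(220,180,340,310),5)"
```

```text
t 21.18 tcp [ 0.5475 -0.2395  0.0473] err [-0.0003  0.0001 -0.0002] yaw 175.59 tilt [-0.0007  0.0001] F [-2.2  0.4  1.9] g 0.043
```

View pics/q6.png

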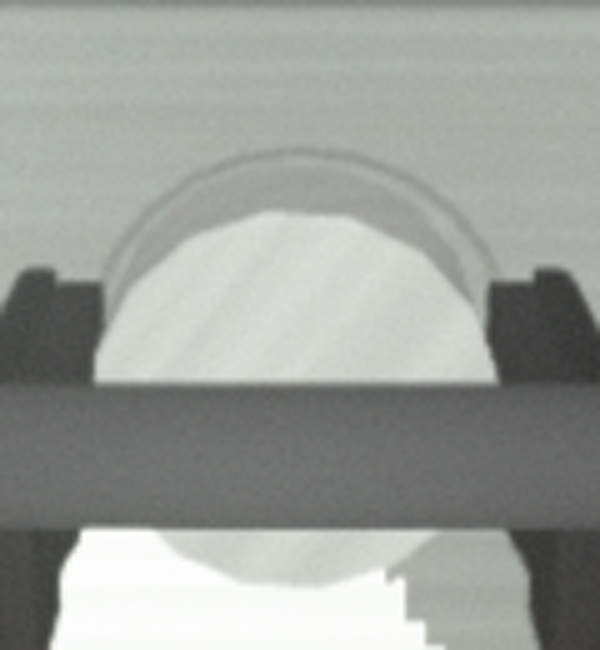

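The disc is in its cavity (z 0.0473). I'll release, then go look at the square.

Emit:
{"op": "move_arm", "data": {"increments": [0,0,0,0,0,0,0.05,0,0,0,0,0,0,0.056,0,0,0,0,0,0,0.056,0,0,0,0,0,0,0.056,0,0,0,-0.02,0,0,0.056,0,0,0,-0.05,0,0,0.056,0,0,0,-0.08,0,0,0.056,0,0,0,-0.09,0,0,0.056,0,0,0,-0.09,0,0,0.056]}}

```text
time_s: 21.98
tcp_pos: [0.55, -0.2401, 0.1411]
ee_rot: [[0.008, -0.076, -0.997], [-0.002, -0.997, 0.076], [-1.0, 0.001, -0.008]]
wrist_force: [-0.4, 0.4, -0.4]
gripper_width: 0.644
```

```bash
python3 -c "
from h import *
c=cmd();c[2]+=.09;json.dump(c,open('cmd.json','w'));st();i=r.capture('wrist');save('q7.png',i,(130,120,400,320),2.9)
save('q7t.png',r.capture('top'),(240,140,480,320),3.2)
plan([(.505,0,.2,173.5,.06)])"
```

```text
t 21.98 tcp [ 0.55   -0.2401  0.1411] err [ 0.0022 -0.0005  0.0036] yaw 175.62 tilt [ 0.0077 -0.0018] F [-0.4  0.4 -0.4] g 0.056
[2.1,0,0, -0.0625,-0.2356,0.0611, 0.06]
cmd [  0.505  -0.      0.2   173.49 ]
```

View pics/q7.png

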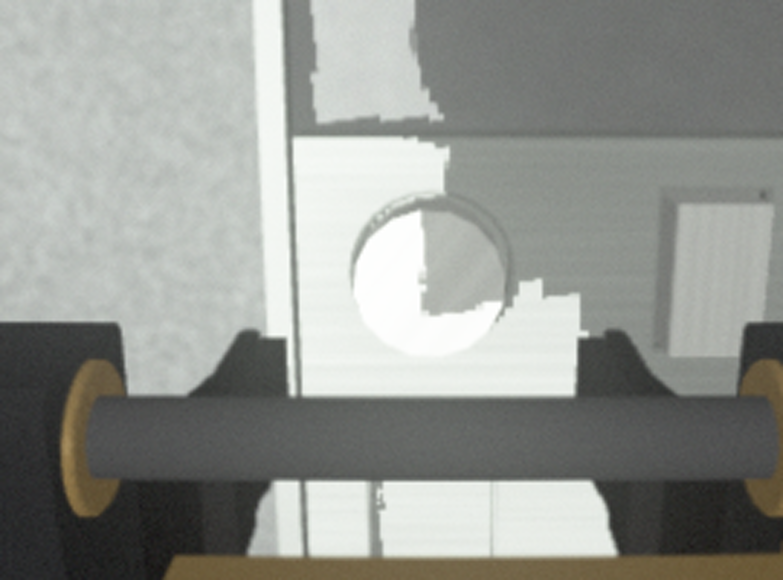

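View pics/q7t.png

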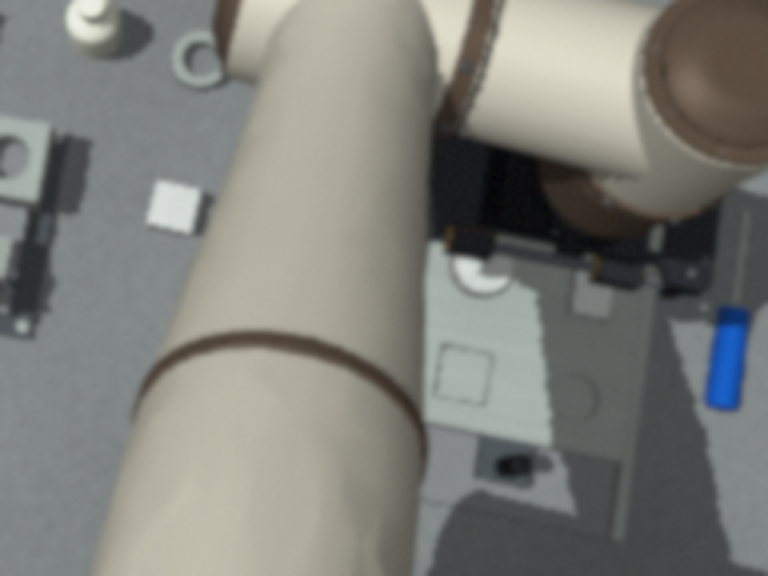

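Disc (430,275) and bar (720,280) are both seated, and the square is still at its original place. I'll move above it.

Emit:
{"op": "move_arm", "data": {"increments": [2.1,0,0,-0.0625,-0.2356,0.0611,0.06,2.1,0,0,-0.0625,-0.2356,0.0611,0.06,2.1,0,0,-0.0625,-0.2356,0.0611,0.06,2.1,0,0,-0.0625,-0.2356,0.0611,0.06,2.1,0,0,-0.0625,-0.2356,0.0611,0.06,2.1,0,0,-0.0625,-0.2356,0.0611,0.06,2.1,0,0,-0.0625,-0.2356,0.0611,0.06,2.1,0,0,-0.0625,-0.2356,0.0611,0.06,2.1,0,0,-0.0625,-0.2356,0.0611,0.06,2.1,0,0,-0.0625,-0.2356,0.0611,0.06]}}

```text
time_s: 22.92
tcp_pos: [0.5044, -0.0009, 0.1984]
ee_rot: [[-0.003, -0.115, -0.993], [-0.001, -0.993, 0.115], [-1.0, 0.001, 0.003]]
wrist_force: [-0.6, 0.3, 0.1]
gripper_width: 0.691
```

```bash
python3 -c "
from h import *
s=st();i=r.capture('wrist');cv2.imwrite('pics/w4.png',i[:,:,::-1]);save('w4b.png',i,k=1.42)
np.savez('w4.npz',p=s['tcp_pos'],R=s['ee_rot'])
p=proj(cam('wrist',s),[(.569,0,.02)])[0];print(p);x,y=int(p[0])-40,int(p[1])-35;print(x,y);save('w4c.png',i,(x,y,x+80,y+70),8)"
```

```text
t 22.92 tcp [ 0.5044 -0.0009  0.1984] err [-0.0006 -0.0009 -0.0016] yaw 173.41 tilt [-0.0031 -0.0008] F [-0.6  0.3  0.1] g 0.0602
[271.16197692 132.66497992]
231 97
```

View pics/w4c.png

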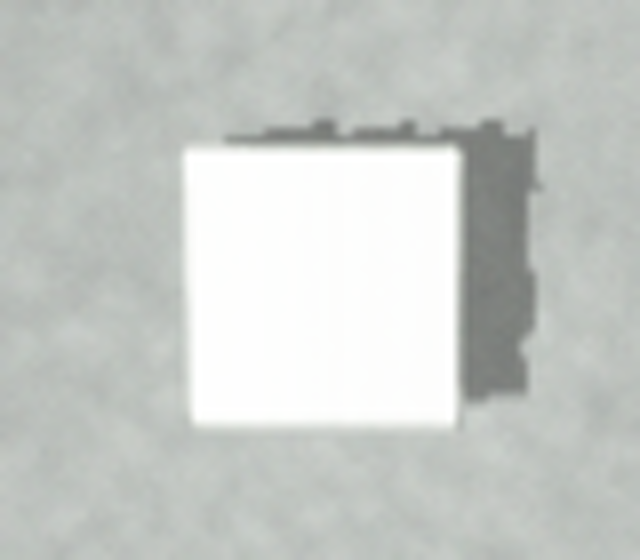

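```bash
python3 -c "
from h import *
C=camf('w4.npz')
q=quad(C,'sq',m(231,97,8,[(184,147),(462,145),(459,426),(190,427)]),.02)
json.dump([.505,-.0002,.2,173.49],open('cmd.json','w'))
plan([(q[0],q[1],.10,173.5,.06),(q[0],q[1],.03,173.5,.06),(q[0],q[1],.0175,173.5,.06)])"
```

```text
sq c [5.692e-01 1.000e-04 2.000e-02] sides [0.0361, 0.0362, 0.0358, 0.0361] ang [-96.24, 173.17, 83.58, -6.33]
[-0,0,0, 0.1,-0.0076,-0.0637, 0.06]
[-0,0,0, 0.17,-0.0076,-0.0637, 0.06]
[-0,0,0, 0.1825,-0.0076,-0.0637, 0.06]
cmd [5.6920e-01 1.0000e-04 1.7500e-02 1.7349e+02]
```

Emit:
{"op": "move_arm", "data": {"increments": [0,0,0,0.1,-0.0076,-0.0637,0.06,0,0,0,0.1,-0.0076,-0.0637,0.06,0,0,0,0.1,-0.0076,-0.0637,0.06,0,0,0,0.14,-0.0076,-0.0637,0.06,0,0,0,0.165,-0.0076,-0.0637,0.06,0,0,0,0.175,-0.0076,-0.0637,0.06,0,0,0,0.1825,-0.0076,-0.0637,0.06,0,0,0,0.1825,-0.0076,-0.0637,0.06,0,0,0,0.1825,-0.0076,-0.0637,0.06,0,0,0,0.1825,-0.0076,-0.0637,0.06]}}

```text
time_s: 23.8
tcp_pos: [0.5706, 0.0005, 0.0193]
ee_rot: [[0.004, -0.113, -0.994], [0.001, -0.994, 0.113], [-1.0, -0.001, -0.004]]
wrist_force: [-0.4, -0.0, 0.1]
gripper_width: 0.691
```

```bash
python3 -c "
from h import *
s=st();i=r.capture('wrist');save('w5.png',i,(130,120,430,320),2.6)"
```

```text
t 23.8 tcp [5.706e-01 5.000e-04 1.930e-02] err [0.0014 0.0004 0.0018] yaw 173.5 tilt [0.0038 0.0008] F [-0.4 -0.   0.1] g 0.0601
```

View pics/w5.png

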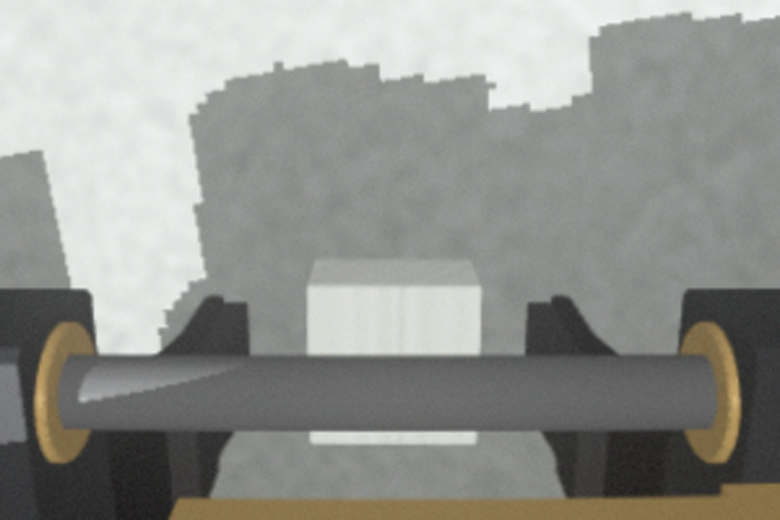

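The square sits centred between the fingers at (395,350). I'll grip and lift.

Emit:
{"op": "move_arm", "data": {"increments": [0,0,0,0,0,0,0.015,0,0,0,0,0,0,0.015,0,0,0,0,0,0,0.015,0,0,0,0,0,0,0.015,0,0,0,0,0,0,0.015,0,0,0,0,0,0,0.015,0,0,0,-0.01,0,0,0.015,0,0,0,-0.025,0,0,0.015,0,0,0,-0.05,0,0,0.015,0,0,0,-0.08,0,0,0.015,0,0,0,-0.1025,0,0,0.015,0,0,0,-0.1025,0,0,0.015]}}

```text
time_s: 24.85
tcp_pos: [0.5725, 0.0009, 0.1258]
ee_rot: [[0.011, -0.112, -0.994], [0.002, -0.994, 0.112], [-1.0, -0.003, -0.011]]
wrist_force: [0.4, 1.2, -0.4]
gripper_width: 0.41
```

```bash
python3 -c "
from h import *
json.dump([.5692,.0001,.12,173.49],open('cmd.json','w'));st()
plan([(.4643,-.2332,.12,175.6,.015)])"
```

```text
t 24.85 tcp [0.5725 0.0009 0.1258] err [0.0033 0.0008 0.0058] yaw 173.57 tilt [0.0109 0.0016] F [ 0.4  1.2 -0.4] g 0.0357
[-2.1,0,0, 0,0.2437,0.0778, 0.015]
cmd [ 4.6430e-01 -2.3320e-01  1.2000e-01  1.7559e+02]
```

Emit:
{"op": "move_arm", "data": {"increments": [-2.1,0,0,0,0.2437,0.0778,0.015,-2.1,0,0,0,0.2437,0.0778,0.015,-2.1,0,0,0,0.2437,0.0778,0.015,-2.1,0,0,0,0.2437,0.0778,0.015,-2.1,0,0,0,0.2437,0.0778,0.015,-2.1,0,0,0,0.2437,0.0778,0.015,-2.1,0,0,0,0.2437,0.0778,0.015,-2.1,0,0,0,0.2437,0.0778,0.015,-2.1,0,0,0.03,0.2437,0.0778,0.015,-2.1,0,0,0.05,0.2437,0.0778,0.015,-2.1,0,0,0.062,0.2437,0.0778,0.015,-2.1,0,0,0.062,0.2437,0.0778,0.015]}}

```text
time_s: 25.85
tcp_pos: [0.4635, -0.2317, 0.0557]
ee_rot: [[-0.004, -0.076, -0.997], [0.001, -0.997, 0.076], [-1.0, -0.001, 0.004]]
wrist_force: [-0.2, -0.7, -1.8]
gripper_width: 0.411
```

Emit:
{"op": "move_arm", "data": {"increments": [0,0,0,0,0,0,0.015,0,0,0,0,0,0,0.015,0,0,0,0,0,0,0.015,0,0,0,0,0,0,0.015]}}

```text
time_s: 26.18
tcp_pos: [0.4649, -0.2328, 0.0588]
ee_rot: [[0.002, -0.076, -0.997], [-0.0, -0.997, 0.076], [-1.0, 0.0, -0.002]]
wrist_force: [0.2, -0.2, -0.7]
gripper_width: 0.405
```

```bash
python3 -c "
from h import *
c=cmd();c[2]=.058;json.dump(c,open('cmd.json','w'));s=st();i=r.capture('wrist');save('w6.png',i,(220,180,340,310),5.5);st()
C=cam('wrist',s);u=np.radians(-4.4);ex=np.array([np.cos(u),np.sin(u)]);ey=np.array([-ex[1],ex[0]])
n=np.array([.4643,-.2332]);R=s['ee_rot'];p=s['tcp_pos']
f=lambda P:((proj(C,P)-[220,180])*5.5).round(0).tolist()
for h in(.0195,.0201): print('nest',f([[*(n+ex*h+ey*k*h),.037] for k in(1,-1)]))
for x in(-.0025,.0175): print('sq',x,f([p+R@np.array([x,k*.018,j*.018]) for j in(-1,1) for k in(-1,1)]))
"
```

```text
t 26.18 tcp [ 0.4649 -0.2328  0.0588] err [0.0006 0.0005 0.0008] yaw 175.63 tilt [ 0.0017 -0.0003] F [ 0.2 -0.2 -0.7] g 0.0352
t 26.23 tcp [ 0.4648 -0.2328  0.0587] err [0.0005 0.0004 0.0007] yaw 175.61 tilt [ 0.0016 -0.0002] F [-0.3 -0.8 -1.6] g 0.0356
nest [[153.0, 189.0], [514.0, 189.0]]
nest [[147.0, 184.0], [520.0, 184.0]]
sq -0.0025 [[139.0, 267.0], [521.0, 267.0], [149.0, 610.0], [510.0, 610.0]]
sq 0.0175 [[158.0, 208.0], [499.0, 208.0], [167.0, 519.0], [491.0, 519.0]]
```

View pics/w6.png

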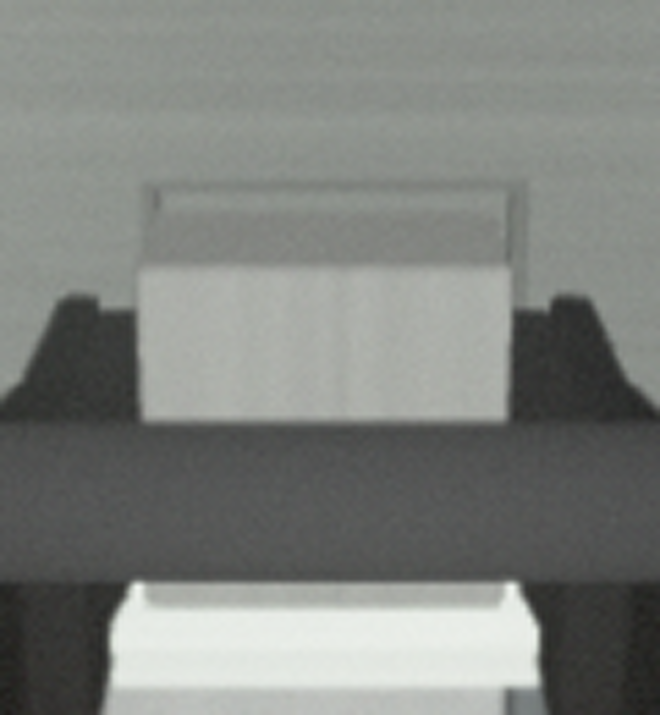

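The square is centred over its cavity (rim 143–526, row 184). I'll insert it.

Emit:
{"op": "move_arm", "data": {"increments": [0,0,0,0,0.0003,0,0.015,0,0,0,0,0.0003,0,0.015,0,0,0,0.004,0.0003,0,0.015,0,0,0,0.008,0.0003,0,0.015,0,0,0,0.0105,0.0003,0,0.015,0,0,0,0.0105,0.0003,0,0.015,0,0,0,0.0105,0.0003,0,0.015,0,0,0,0.0105,0.0003,0,0.015,0,0,0,0.0105,0.0003,0,0.015]}}

```text
time_s: 26.98
tcp_pos: [0.4641, -0.2333, 0.0476]
ee_rot: [[-0.0, -0.077, -0.997], [-0.0, -0.997, 0.077], [-1.0, 0.0, 0.0]]
wrist_force: [-1.4, 1.5, 5.7]
gripper_width: 0.412
```

```bash
python3 -c "
from h import *
c=cmd();c[2]=.0475;json.dump(c,open('cmd.json','w'));s=st();i=r.capture('wrist');save('w7.png',i,(220,180,340,310),5)"
```

```text
t 26.98 tcp [ 0.4641 -0.2333  0.0476] err [-0.0002 -0.      0.0001] yaw 175.6 tilt [-0.0003 -0.    ] F [-1.4  1.5  5.7] g 0.0358
```

View pics/w7.png

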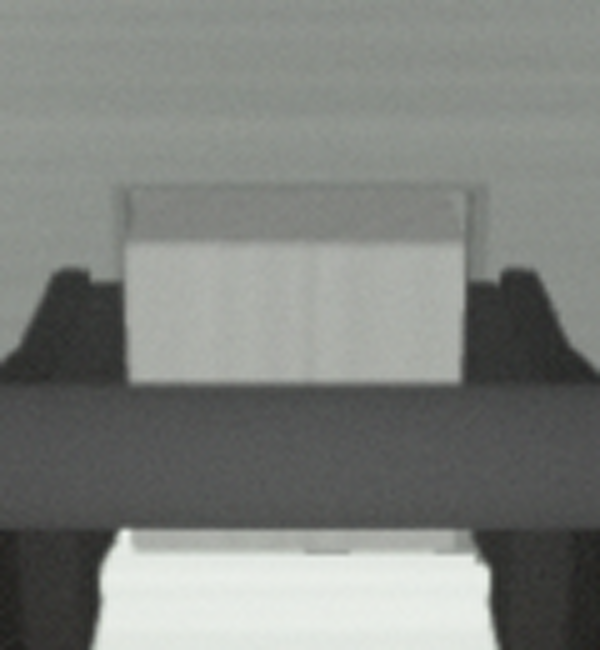

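The square is on the floor of its cavity (5.7 N at z 0.0476). I'll release, rise and look at everything.

Emit:
{"op": "move_arm", "data": {"increments": [0,0,0,0,0,0,0.042,0,0,0,0,0,0,0.05,0,0,0,0,0,0,0.05,0,0,0,0,0,0,0.05,0,0,0,-0.02,0,0,0.05,0,0,0,-0.05,0,0,0.05,0,0,0,-0.09,0,0,0.0,0,0,0,-0.13,0,0,0,0,0,0,-0.17,0,0,0,0,0,0,-0.17,0,0,0,0,0,0,-0.17,0,0,0,0,0,0,-0.17,0,0,0]}}

```text
time_s: 28.03
tcp_pos: [0.4636, -0.233, 0.2168]
ee_rot: [[-0.001, -0.077, -0.997], [0.001, -0.997, 0.077], [-1.0, -0.001, 0.001]]
wrist_force: [-0.1, 0.6, -1.4]
gripper_width: 0.209
```

```bash
python3 -c "
from h import *
c=cmd();c[2]+=.17;json.dump(c,open('cmd.json','w'));s=st();i=r.capture('wrist');cv2.imwrite('pics/w8.png',i[:,:,::-1]);np.savez('w8.npz',p=s['tcp_pos'],R=s['ee_rot']);save('w8b.png',i,(170,60,400,250),3.4)"
```

```text
t 28.03 tcp [ 0.4636 -0.233   0.2168] err [-0.0006  0.0002 -0.0007] yaw 175.57 tilt [-0.0007  0.0009] F [-0.1  0.6 -1.4] g 0.0181
```

View pics/w8b.png

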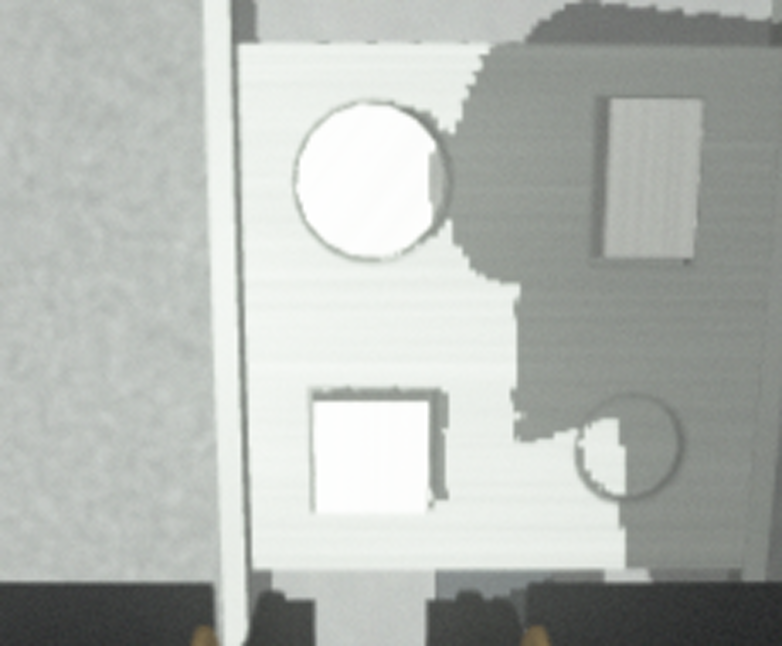

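Disc (372,180), square (371,457) and bar (652,178) all appear seated. Here is a quick numeric check of height and centring.

```bash
python3 -c "
from h import *
C=camf('w8.npz');A=lambda p:m(170,60,3.4,p)
quad(C,'sq',A([(313,402),(430,402),(428,513),(313,512)]),.05)
quad(C,'bar',A([(610,97),(703,98),(694,257),(604,257)]),.05)
quad(C,'disc',A([(295,180),(372,102),(448,180),(372,259)]),.05)
plan([(.36,-.2515,.20,175.6,0),(.36,-.2515,.09,175.6,0),(.36,-.2515,.06,175.6,0)])
i=cv2.imread('pics/raw_top.png')[:,:,::-1]
print(world(cam('top'),m(345,155,3.7,[(203,470)]),.077),world(camf('w1.npz'),[(440/1.42,99/1.42)],.077))
"
```

```text
sq c [ 0.4643 -0.2324  0.05  ] sides [0.0361, 0.0355, 0.0365, 0.0352] ang [-94.43, 175.33, 85.06, -5.19]
bar c [ 0.5423 -0.3221  0.05  ] sides [0.0274, 0.0457, 0.0273, 0.0458] ang [-94.25, 175.89, 86.03, -3.99]
disc c [ 0.5476 -0.239   0.05  ] sides [0.0316, 0.0314, 0.032, 0.0323] ang [-50.4, -138.82, 131.19, 40.33]
[-0,0,0, 0.0175,0.0263,0.1026, 0]
[-0,0,0, 0.1275,0.0263,0.1026, 0]
[-0,0,0, 0.1575,0.0263,0.1026, 0]
cmd [ 3.6000e-01 -2.5150e-01  6.0000e-02  1.7559e+02]
[[ 0.40508974 -0.2633281   0.077     ]] [[ 0.3973344  -0.27258309  0.077     ]]
```

The blanks' top outlines match z = 50 mm and the nest centres to within about 1 mm. Now I'll locate the post.

```bash
python3 -c "
from h import *
i=cv2.imread('pics/w1.png')[:,:,::-1];save('post.png',i,(280,50,340,100),10)"
```

```text
(no output)
```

View pics/post.png

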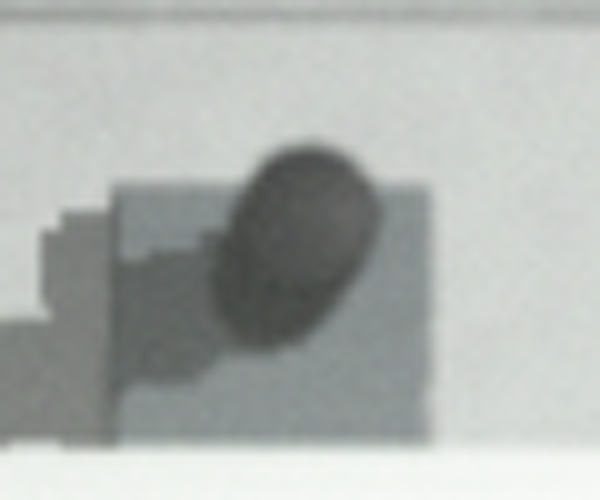

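The post's top centre is at (310,213) of the crop.

```bash
python3 -c "
from h import *
w=world(camf('w1.npz'),m(280,50,10,[(310,213)]),.077)[0];print(w)
json.dump([.4643,-.2335,.2175,175.59],open('cmd.json','w'))
plan([(w[0]-.045,w[1]+.003,.20,175.6,0),(w[0]-.045,w[1]+.003,.062,175.6,0)])"
```

```text
[ 0.39856086 -0.27190303  0.077     ]
[-0,0,0, 0.0175,0.0438,0.1077, 0]
[-0,0,0, 0.1555,0.0438,0.1077, 0]
cmd [ 3.5360e-01 -2.6890e-01  6.2000e-02  1.7559e+02]
```

Emit:
{"op": "move_arm", "data": {"increments": [0,0,0,0.0175,0.0438,0.1077,0,0,0,0,0.0175,0.0438,0.1077,0,0,0,0,0.0175,0.0438,0.1077,0,0,0,0,0.0175,0.0438,0.1077,0,0,0,0,0.05,0.0438,0.1077,0,0,0,0,0.09,0.0438,0.1077,0,0,0,0,0.125,0.0438,0.1077,0,0,0,0,0.15,0.0438,0.1077,0,0,0,0,0.1555,0.0438,0.1077,0,0,0,0,0.1555,0.0438,0.1077,0,0,0,0,0.1555,0.0438,0.1077,0,0,0,0,0.1555,0.0438,0.1077,0]}}

```text
time_s: 29.08
tcp_pos: [0.3547, -0.2691, 0.0631]
ee_rot: [[0.003, -0.076, -0.997], [-0.001, -0.997, 0.076], [-1.0, 0.001, -0.003]]
wrist_force: [-0.4, 0.3, -0.1]
gripper_width: 0.0
```

```bash
python3 -c "
from h import *
st();i=r.capture('wrist');save('v1.png',i,k=1.42)"
```

```text
t 29.08 tcp [ 0.3547 -0.2691  0.0631] err [ 0.0012 -0.0002  0.0011] yaw 175.62 tilt [ 0.0025 -0.0011] F [-0.4  0.3 -0.1] g 0.0
```

View pics/v1.png

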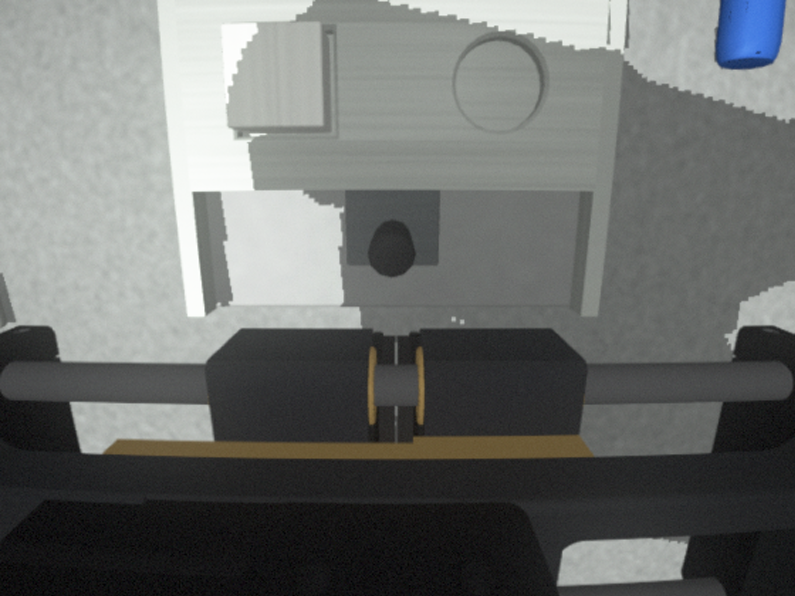

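The post at (391,248) lies straight ahead of the closed fingers (397,345). I'll push along tool −z.

Emit:
{"op": "move_arm", "data": {"increments": [0,0,0,0,0,-0.012,0,0,0,0,0,0,-0.02,0,0,0,0,0,0,-0.026,0,0,0,0,0,0,-0.032,0,0,0,0,0,0,-0.038,0,0,0,0,0,0,-0.044,0,0,0,0,0,0,-0.05,0,0,0,0,0,0,-0.056,0,0,0,0,0,0,-0.062,0,0,0,0,0,0,-0.067,0,0,0,0,0,0,-0.071,0,0,0,0,0,0,-0.075,0]}}

```text
time_s: 30.13
tcp_pos: [0.4259, -0.2737, 0.0615]
ee_rot: [[-0.006, -0.077, -0.997], [0.002, -0.997, 0.077], [-1.0, -0.001, 0.007]]
wrist_force: [-5.2, 1.4, 5.5]
gripper_width: 0.006
```

```bash
python3 -c "
from h import *
st();i=r.capture('wrist');save('v2.png',i,k=1.42)"
```

```text
t 30.13 tcp [ 0.4259 -0.2737  0.0615] err [ 0.0724 -0.0048 -0.0005] yaw 175.56 tilt [-0.0064  0.002 ] F [-5.2  1.4  5.5] g 0.0005
```

View pics/v2.png

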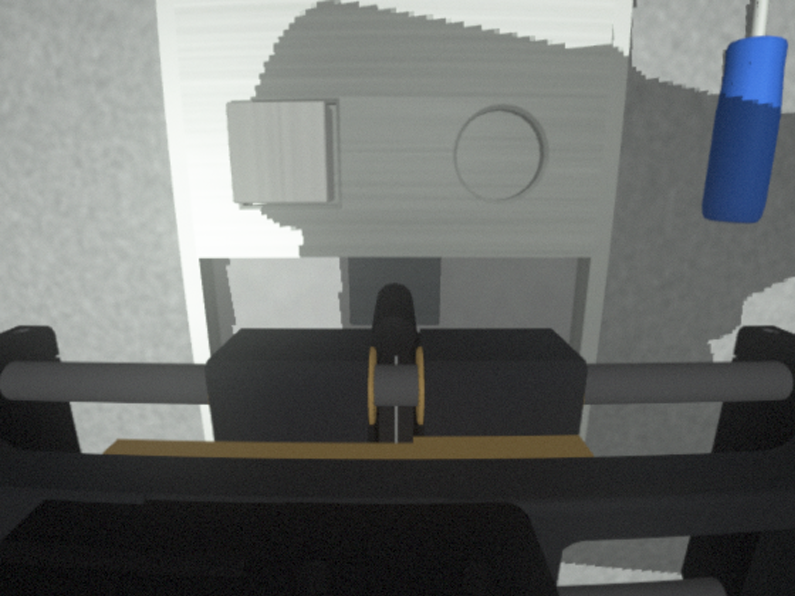

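The shuttle is moving at 5 N and the blanks are still seated. I'll keep going in smaller steps.

Emit:
{"op": "move_arm", "data": {"increments": [0,0,0,0,0,-0.004,0,0,0,0,0,0,-0.008,0,0,0,0,0,0,-0.012,0,0,0,0,0,0,-0.012,0]}}

```text
time_s: 30.52
tcp_pos: [0.4335, -0.2741, 0.0609]
ee_rot: [[-0.016, -0.078, -0.997], [0.004, -0.997, 0.078], [-1.0, -0.003, 0.016]]
wrist_force: [-12.3, 2.0, 9.8]
gripper_width: 0.006
```

Emit:
{"op": "move_arm", "data": {"increments": [0,0,0,0,0,-0.003,0,0,0,0,0,0,-0.006,0,0,0,0,0,0,-0.006,0]}}

```text
time_s: 30.77
tcp_pos: [0.4336, -0.2739, 0.0605]
ee_rot: [[-0.028, -0.08, -0.996], [0.007, -0.997, 0.079], [-1.0, -0.005, 0.029]]
wrist_force: [-22.9, 1.6, 18.1]
gripper_width: 0.007
```

Emit:
{"op": "move_arm", "data": {"increments": [0,0,0,0,0,-0.003,0,0,0,0,0,0,-0.005,0,0,0,0,0,0,-0.005,0]}}

```text
time_s: 31.02
tcp_pos: [0.4336, -0.2737, 0.06]
ee_rot: [[-0.038, -0.081, -0.996], [0.01, -0.997, 0.08], [-0.999, -0.006, 0.039]]
wrist_force: [-31.6, 1.3, 22.6]
gripper_width: 0.004
```

The shuttle is against the stop (x stays at 0.4336 while force rises to 32 N). I'll back off, rise and inspect.

Emit:
{"op": "move_arm", "data": {"increments": [0,0,0,0,0,0.01,0,0,0,0,0,0,0.02,0,0,0,0,0,0,0.04,0,0,0,0,0,0,0.05,0,0,0,0,0,0,0.05,0,0,0,0,-0.04,0,0.05,0,0,0,0,-0.08,0,0.05,0,0,0,0,-0.12,0,0.05,0,0,0,0,-0.16,0,0.01,0,0,0,0,-0.16,0,-0.03,0,0,0,0,-0.16,0,-0.03,0,0,0,0,-0.16,0,-0.03,0]}}

```text
time_s: 32.02
tcp_pos: [0.4853, -0.2788, 0.2227]
ee_rot: [[0.004, -0.075, -0.997], [-0.001, -0.997, 0.075], [-1.0, 0.001, -0.004]]
wrist_force: [-0.9, -0.1, -0.2]
gripper_width: 0.004
```

```bash
python3 -c "
from h import *
u=np.radians(-4.41);json.dump([.3536+.068-.06*0+.060*0+.06*np.cos(u)*0+ (0.098+.03-.068)*np.cos(u),-.2689+.128*np.sin(u),.222,175.59],open('cmd.json','w'))
s=st();i=r.capture('wrist');cv2.imwrite('pics/v3r.png',i[:,:,::-1]);np.savez('v3.npz',p=s['tcp_pos'],R=s['ee_rot']);save('v3.png',i,(150,30,420,250),2.9)"
```

```text
t 32.02 tcp [ 0.4853 -0.2788  0.2227] err [ 0.0039 -0.      0.0007] yaw 175.68 tilt [ 0.0043 -0.0014] F [-0.9 -0.1 -0.2] g 0.0003
```

View pics/v3.png

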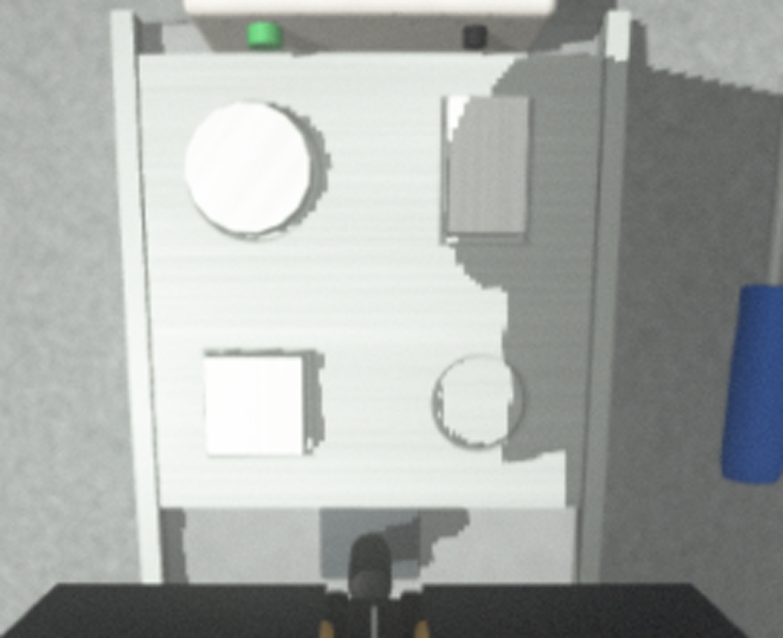

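The plate abuts the stop block and all three blanks are seated. Now I'll set back the disc and bar levers.

```bash
python3 -c "
from h import *
C=camf('v3.npz');A=lambda p:m(150,30,2.9,p)
s=quad(C,'sq',A([(205,356),(303,356),(304,455),(207,455)]),.05)
b=quad(C,'bar',A([(448,97),(531,97),(526,233),(448,234)]),.05)
d=quad(C,'disc',A([(185,168),(249,101),(312,168),(251,237)]),.05)
u=np.radians(-4.4)
for c,n in((s,(.4643,-.2332)),(b,(.5414,-.3229)),(d,(.5476,-.2396))): print('travel',(c[:2]-n).round(4))
plan([(.51,.16,.2,178.05,0)]);plan([(.520,.2575,.12,178.05,0)])
plan([(.520,.2575,z,178.05,0) for z in(.075,.068,.063,.058,.054)])"
```

```text
sq c [ 0.5156 -0.2367  0.05  ] sides [0.0356, 0.0364, 0.0361, 0.0365] ang [-94.5, 175.23, 85.6, -5.61]
bar c [ 0.5928 -0.3263  0.05  ] sides [0.0285, 0.0453, 0.0275, 0.0456] ang [-93.87, 175.35, 86.68, -3.42]
disc c [ 0.5982 -0.2433  0.05  ] sides [0.0317, 0.0308, 0.0318, 0.0324] ang [-50.67, -140.4, 132.33, 39.39]
travel [ 0.0513 -0.0035]
travel [ 0.0514 -0.0034]
travel [ 0.0506 -0.0037]
[-2.5,0,0, 0.022,-0.4396,0.0052, 0]
cmd [5.1000e-01 1.6000e-01 2.0000e-01 1.7809e+02]
[0,0,0, 0.08,-0.0978,-0.0067, 0]
cmd [5.2000e-01 2.5750e-01 1.2000e-01 1.7809e+02]
[0,0,0, 0.045,-0,-0, 0]
[0,0,0, 0.052,-0,-0, 0]
[0,0,0, 0.057,-0,-0, 0]
[0,0,0, 0.062,-0,-0, 0]
[0,0,0, 0.066,-0,-0, 0]
cmd [5.2000e-01 2.5750e-01 5.4000e-02 1.7809e+02]
```

Emit:
{"op": "move_arm", "data": {"increments": [-2.5,0,0,0.022,-0.4396,0.0052,0,-2.5,0,0,0.022,-0.4396,0.0052,0,-2.5,0,0,0.022,-0.4396,0.0052,0,-2.5,0,0,0.022,-0.4396,0.0052,0,-2.5,0,0,0.022,-0.4396,0.0052,0,-2.5,0,0,0.022,-0.4396,0.0052,0,-2.5,0,0,0.022,-0.4396,0.0052,0,-2.5,0,0,0.022,-0.4396,0.0052,0,-2.5,0,0,0.022,-0.4396,0.0052,0,-2.5,0,0,0.022,-0.4396,0.0052,0,-2.5,0,0,0.022,-0.4396,0.0052,0,-2.5,0,0,0.022,-0.4396,0.0052,0]}}

```text
time_s: 33.07
tcp_pos: [0.5092, 0.1638, 0.1986]
ee_rot: [[-0.001, -0.028, -1.0], [-0.0, -1.0, 0.028], [-1.0, 0.0, 0.001]]
wrist_force: [-0.2, 0.4, -0.0]
gripper_width: 0.006
```

Emit:
{"op": "move_arm", "data": {"increments": [0,0,0,0.08,-0.0978,-0.0067,0,0,0,0,0.08,-0.0978,-0.0067,0,0,0,0,0.08,-0.0978,-0.0067,0,0,0,0,0.08,-0.0978,-0.0067,0,0,0,0,0.08,-0.0978,-0.0067,0,0,0,0,0.08,-0.0978,-0.0067,0,0,0,0,0.08,-0.0978,-0.0067,0]}}

```text
time_s: 33.65
tcp_pos: [0.5199, 0.2567, 0.1209]
ee_rot: [[0.001, -0.034, -0.999], [0.001, -0.999, 0.034], [-1.0, -0.001, -0.001]]
wrist_force: [-0.0, 0.1, 0.5]
gripper_width: 0.007
```

```bash
python3 -c "
from h import *
json.dump([.52,.2575,.12,178.09],open('cmd.json','w'))
st()"
```

```text
t 33.65 tcp [0.5199 0.2567 0.1209] err [-0.0001 -0.0008  0.0009] yaw 178.04 tilt [0.001  0.0006] F [-0.   0.1  0.5] g 0.0006
```

Emit:
{"op": "move_arm", "data": {"increments": [0,0,0,0.03,0,0,0,0,0,0,0.05,0,0,0,0,0,0,0.055,0,0,0,0,0,0,0.059,0,0,0,0,0,0,0.063,0,0,0,0,0,0,0.066,0,0,0,0,0,0,0.067,0,0,0,0,0,0,0.067,0,0,0,0,0,0,0.067,0,0,0,0,0,0,0.067,0,0,0]}}

```text
time_s: 34.48
tcp_pos: [0.5208, 0.2568, 0.0578]
ee_rot: [[0.003, -0.032, -0.999], [-0.0, -0.999, 0.032], [-1.0, 0.0, -0.003]]
wrist_force: [-2.4, -6.1, 16.9]
gripper_width: 0.006
```

Emit:
{"op": "move_arm", "data": {"increments": [0,0,0,-0.04,0,0,0,0,0,0,-0.04,0,0,0,0,0,0,-0.04,-0.0621,0,0,0,0,0,-0.04,-0.0621,0,0,0,0,0,-0.04,-0.0621,0,0,0,0,0,-0.018,-0.0621,0,0,0,0,0,-0.011,-0.0621,0,0,0,0,0,-0.006,-0.0621,0,0,0,0,0,-0.002,-0.0621,0,0,0,0,0,0,-0.0621,0,0,0,0,0,0,-0.0621,0,0,0,0,0,0,-0.0621,0,0]}}

```text
time_s: 35.48
tcp_pos: [0.5234, 0.3205, 0.0577]
ee_rot: [[0.005, -0.032, -0.999], [0.003, -0.999, 0.032], [-1.0, -0.003, -0.005]]
wrist_force: [-2.7, -0.0, 15.6]
gripper_width: 0.005
```

Emit:
{"op": "move_arm", "data": {"increments": [0,0,0,0,0,0,0,0,0,0,0,0,0,0,0,0,0,0,0,0,0]}}

```text
time_s: 35.73
tcp_pos: [0.5234, 0.3204, 0.0577]
ee_rot: [[0.005, -0.032, -0.999], [0.003, -0.999, 0.032], [-1.0, -0.003, -0.005]]
wrist_force: [-2.8, -1.5, 16.0]
gripper_width: 0.006
```

```bash
python3 -c "
from h import *
json.dump([.522,.3196,.053,178.09],open('cmd.json','w'))
st();save('u1.png',r.capture('scene'),(290,160,420,250),6)
plan([(.522,.3196,.13,178.05,0),(.46,.225,.25,178.05,0)])"
```

```text
t 35.73 tcp [0.5234 0.3204 0.0577] err [0.0014 0.0008 0.0047] yaw 178.15 tilt [0.0048 0.0029] F [-2.8 -1.5 16. ] g 0.0005
[0,0,0, -0.077,0,0, 0]
[0,0,0, -0.197,0.0966,0.0588, 0]
cmd [  0.46    0.225   0.25  178.09 ]
```

View pics/u1.png

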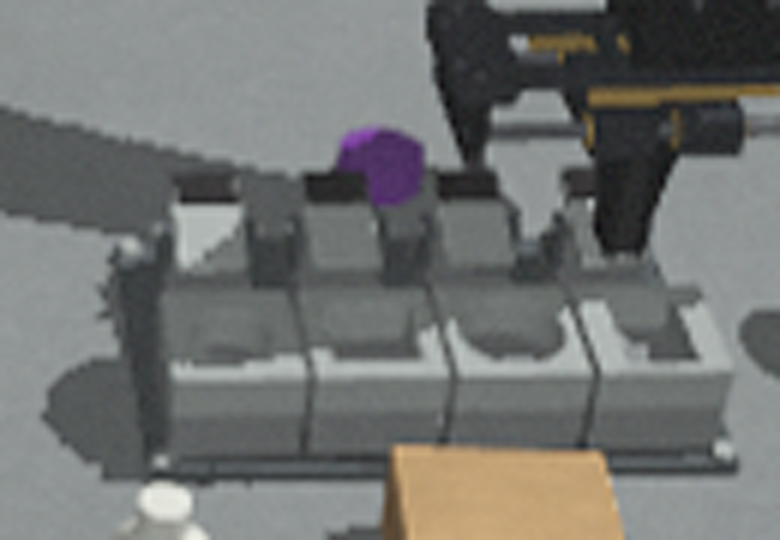

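All four pads now look level at rows 170–195. I'll retreat and check.

Emit:
{"op": "move_arm", "data": {"increments": [0,0,0,-0.03,0,0,0,0,0,0,-0.077,0,0,0,0,0,0,-0.077,0,0,0,0,0,0,-0.197,0.0966,0.0588,0,0,0,0,-0.197,0.0966,0.0588,0,0,0,0,-0.197,0.0966,0.0588,0,0,0,0,-0.197,0.0966,0.0588,0,0,0,0,-0.197,0.0966,0.0588,0,0,0,0,-0.197,0.0966,0.0588,0,0,0,0,-0.197,0.0966,0.0588,0,0,0,0,-0.197,0.0966,0.0588,0,0,0,0,-0.197,0.0966,0.0588,0]}}

```text
time_s: 36.78
tcp_pos: [0.4595, 0.2252, 0.2485]
ee_rot: [[-0.002, -0.033, -0.999], [-0.002, -0.999, 0.033], [-1.0, 0.002, 0.002]]
wrist_force: [-1.1, 0.3, -0.4]
gripper_width: 0.001
```

```bash
python3 -c "
from h import *
s=st();i=r.capture('wrist');np.savez('w9.npz',p=s['tcp_pos'],R=s['ee_rot']);save('u2.png',i,(150,50,400,230),3.1);save('u3.png',r.capture('scene'),k=1.42)"
```

```text
t 36.78 tcp [0.4595 0.2252 0.2485] err [-0.0005  0.0002 -0.0015] yaw 178.09 tilt [-0.0024 -0.0019] F [-1.1  0.3 -0.4] g 0.0001
```

View pics/u2.png

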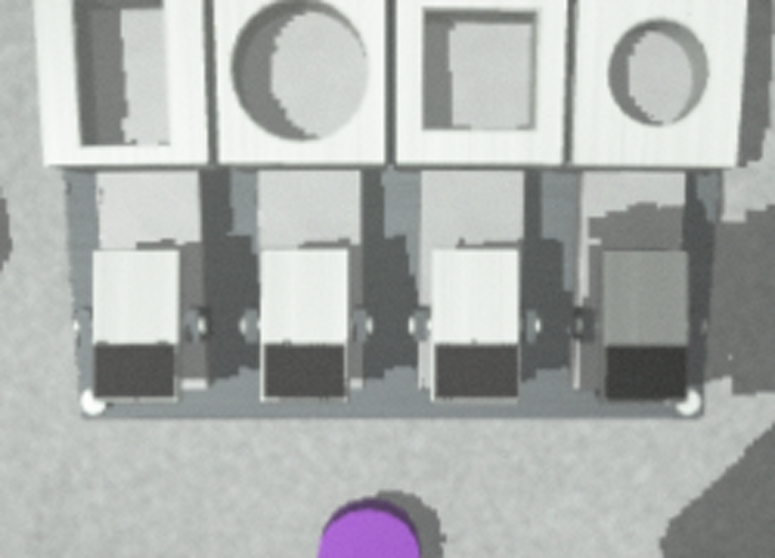

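View pics/u3.png

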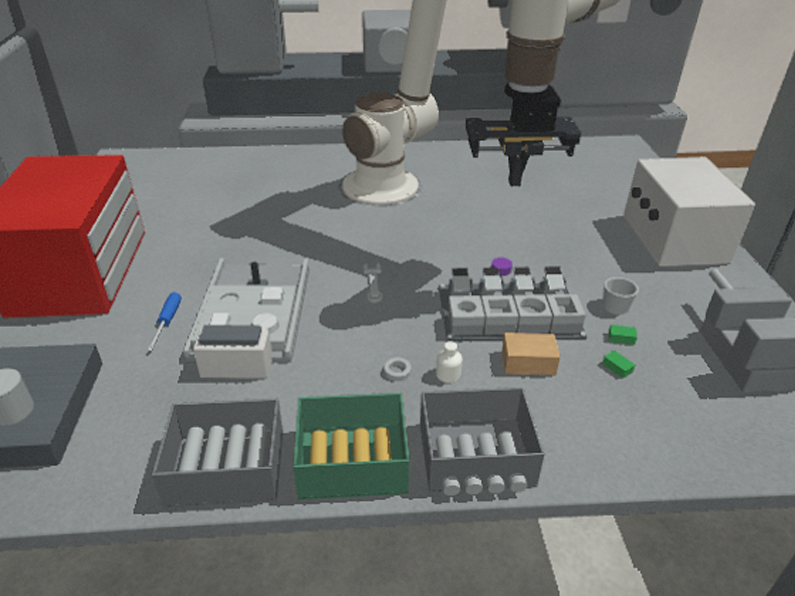

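All four rockers look identical to the untouched slug rocker, and nothing else has moved. I'm handing the job in.

```bash
python3 -c "
from h import *
st();print(r.finish_job())"
```

```text
t 36.88 tcp [0.4596 0.2253 0.2486] err [-0.0004  0.0003 -0.0014] yaw 178.11 tilt [-0.0021 -0.0019] F [-0.3  0.1 -0.7] g 0.0005
the job is handed in; nothing more can be done
None
```

I handed the job in at 36.9 s of robot time, and every check I made agreed with a finished job. The hand-in gives no verdict, so this rests on camera and force readings.

**What I did:** Three blanks were present: bar, disc and square; the slug pocket was empty. I pressed the bar and disc levers to free those two, took the square from the bench, and placed all three in their own cavities while the shuttle was still out. I then pushed the shuttle home by its post and set back the disc, square and bar levers; the slug lever was never touched.

**Last checks:**
- **Blanks:** their tops matched seated height (50 mm). Before the push they measured within about 1 mm of their nest centres. They then moved 51 mm together, to within about 1 mm of each other.
- **Shuttle:** it stopped hard while the push rose to 32 N, and the plate was touching the stop block.
- **Levers:** all four rockers looked the same as the untouched slug rocker, outer ends up.
- **Everything else:** the bystanders and the green and purple look-alikes had not visibly moved, and the arm was clear of everything.

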